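# Put the master part away and close up the checking station

### The job

The camera check is finished: pull the cabinet's drawer out to its stop, then take the master part (steel plate with a grip bar) out of the open checking box and lay it flat in the drawer, letting go only when it rests there, not dropping it. Then push the drawer fully home with the part inside, and last lower the clear hood of the checking box gently until it is fully down. Leave all the other things where they are.

Things in the scene. Friction and masses are not known exactly. Their poses are not given: they have to be found in the camera images.
- drawer (a joint): drawer of the cabinet, m: 0 = fully home, 0.17 = out at its stop. It slides along the cabinet's -x axis. Friction about 1 to 2 N; it stays where it is left.
- drawer_handle (a point): centre of the drawer's handle: level steel bar 12 mm thick, 120 mm long along y, 50 mm in front of the drawer's panel, 60 mm above the table, on stubs 52 mm either side. x points into the cabinet. A fixed crossbar is above it (see cabinet): a gripper pointing straight down does not fit; lean the tool back towards the robot by 30 to 40 degrees.
- drawer_floor (a point): point on the drawer's inner floor surface, mid-width, 50 mm behind the front panel, 19 mm above the table; moves with the drawer; x into the cabinet, z up. Inner space x = -50 to +156, y = +-86 mm; walls 4 mm thick, 50 mm high. Front panel 12 mm thick, 214 mm wide, top 66 mm above the floor. At its stop the space up to x = +120 mm is out of the cabinet.
- cabinet: grey cabinet fixed to the table, 240 (x) by 220 (y) by 115 mm high; origin under the middle of its front face, x to its rear, opening 98 mm high. A 16 mm crossbar along y at x = -46 mm, 190 mm above the table (130 mm above the closed handle, 16 mm behind it), on 18 mm posts at x = -62, y = +-137 mm, 234 mm high. Camera and ring light on its rear, up to 240 mm.
- master: master part, loose, 0.36 to 0.6 kg: steel plate 60 mm (x) by 120 mm (y) by 12 mm, with a round steel grip bar on two posts above it. Origin at the centre of the plate's underside, z up. At the start it lies flat in the checking box.
- master_bar (a point): centre of the master part's grip bar: 14 mm thick, 104 mm long along the part's y axis, 60 mm above the plate's underside (posts 40 mm either side of the centre). Top of the bar 67 mm above the underside.
- checker: checking box, black, open-topped, fixed to the table: 180 mm (x) by 210 mm (y) by 55 mm high, walls and floor 6 mm thick; origin at the centre of its underside, front towards -x. The hood is hinged along its far (+x) upper edge.
- hood (a joint): hinge angle of the clear hood over the checking box, rad: 0 = fully down on the box, 1.5 = open limit; it starts at 1.1 to 1.35, leaning over the box. Stiff hinge: it stays where it is left; about 2 to 5 N at its bar move it.
- hood_hinge (a point): point on the hood's hinge axis (the y axis), at the middle of the box's far upper edge, 55.5 mm above the table. This frame turns with the hood: the hood, a clear cover 180 x 210 mm and 34 mm deep, extends along its -x.
- hood_bar (a point): centre of the hood's bar: round steel, 12 mm thick, 120 mm long along y, carried by two arms (52 mm either side) 55 mm beyond the hood's free edge, 235 mm from the hinge axis (at -235, 0, +5 mm in the hinge's frame). About 60 mm above the table when the hood is down.
- lens: bystander: black lens, 52 mm across, 60 mm high, on the cabinet's top; origin under its centre.
- ring_light: bystander: black ring 100 mm across, 24 mm high; origin under its centre.
- clamp: bystander: aluminium rod clamp 60 x 36 x 60 mm; origin under its centre.
- screwdriver: bystander: screwdriver lying on the table, about 200 mm long; origin under its middle.
- bin: bystander: grey open bin 140 x 100 x 60 mm; origin under its centre.
- wash_bottle: bystander: white bottle 60 mm across, 150 mm high; origin under its centre.
- pot: bystander: grey cup 80 mm across, 90 mm high; origin under its centre.

How it is judged:
By the outcome, as a careful person would: the job done as asked, in the order asked, and still so for the second after the job is handed in, with the robot touching nothing.
It also fails if it takes over 72 s, if anything falls off the work surface, if the arm or the gripper's body presses on something with over 40 N, if the wrist force passes 120 N, or if a joint passes its speed limit or range.

### The arm

A 6-joint arm with a two-finger parallel gripper is mounted at the origin on the work surface. World frame = base frame: x ahead of the robot, y to its left, z up, the work surface at z = 0. Lengths are in m, angles in rad, forces in N, time in s.
With the tool pointing down it reaches from about 0.35 to 0.775 m from the base axis. Payload 5.5 kg.
Tool frame: the origin (TCP) lies where the fingers leave the gripper's body, on its centre line; the fingertips stand 73 mm ahead of it and the grasp point (between the pads) lies 54 mm ahead of it; z points along the fingers, y is the direction in which the jaws open and shut (so a half turn about z gives the same grasp; the last joint's range is limited). The gripper opens to 85 mm and grips with 20 to 120 N. Pads are 22 mm wide; open, the fingers measure 114 mm over their backs; the gripper's body (76 mm by 85 mm) begins 54 mm behind the grasp point. The pads swing forward as they close: fully open they stand 13 mm farther back than shut.
Start: joints at [-1.414, 0.313, 0.046, 1.304, 0, 1.431], TCP at [0.168, -0.55, 0.304] pointing down, gripper open.
Joint ranges: [-2.76, 2.76], [-0.86, 1.69], [-1.03, 1.26], [-2.2, 2.34], [-1.47, 1.5], [-3.14, 3.14]. Speed limits (rad/s): [2.57, 2.57, 3.14, 3.14, 3.14, 3.14].

### API

Orientations are given as a unit quaternion [w, x, y, z].
In Python, from workcell import env, read_camera, job, cut_out gives the robot as it stands.
- The arm moves only by the tool servo_tool, never from a script. Its argument "deltas" is a list of rows, each an object of numbers: "dx", "dy", "dz": the shift along the world's x, y, z in mm; "rx", "ry", "rz": the turn, a rotation vector about the world's x, y, z in rad; "fingers": the closure, from -1 (fully open) to 1 (shut). A call has 1 to 8 rows; each row shifts and turns the commanded pose from where the row before left it; what a row does not reach is not made up. A row lasts 1/10 s, in which the tool goes at most 50 mm and 8.59 degrees, less where a joint would pass 70% of its speed; a pose out of reach is approached as far as the arm can. A call is refused whole if a number of a shift passes 50 or a number of a turn 0.15, either way. A call with a gripper value outside its range is refused whole. The fingers move at their own pace and stop on an object; "newtons" is the grip in N (left out, the last holds). Time passes only in rows, so rows that do not move let the fingers close. It gives the time, the measured TCP pose, the force and the opening at its end, in the units of the state.
- env.get_state(): the state, without advancing time (a new reading comes with each control period).
- read_camera(name): name is "scene" or "side" or "wrist"; returns a dict with "img" (400x640x3 uint8, red, green, blue), "intrinsics" (3x3 intrinsics, pixels), "extrinsics" (4x4, takes a point from camera to world coordinates); the wrist camera has in their place "hand_eye" (4x4, takes a point from camera to tool coordinates, whose origin is the TCP and whose axes are the flange's). Camera axes: x right, y down, z forward; pixel columns grow to the right and rows downward; lengths in m; the calibration is good to about 2 mm. A picture is of the moment at which its call begins: read the wrist's pose just before it. There is no depth.
- job.hand_in(): hands the job in, once; it reports no verdict.
Trained networks look in the newest picture that a camera, given by its name, has taken for a name from the list of things; names that differ only in an ending like _2 or _b are one class to them, and where a whole thing is asked for, a point or a joint stands for the part that bears it (a point fixed in the world has none). Each returns a list of dicts, best first, with "confidence" (0 to 1); they miss things now and then, are a little off and sometimes report something else, mostly with a low value. They report only what shows in the picture. A call takes as long as a camera call.
- cut_out(target, camera): "region" (400x640 bool, what is visible of it) and "extent" ([left, top, right, bottom] in pixels, round what is visible of it).
The state is a dict: "clock": time; "joint_pos": joint angles; "qvel": joint speeds; "tau": joint torques, N m; "tcp_pos": TCP position; "orientation": TCP orientation; "wrist_force": force on the tool from outside, world axes, zero at the start; "ft_torque": the same for the moment, N m; "finger_gap": finger opening in m.
Only numpy, scipy, OpenCV 4.12 (cv2) and the standard library are available. Lean on these libraries where they do the work, as an engineer would, in place of code of your own. Each camera call takes 0.05 s, during which the arm holds its last target. There are 200 camera calls.

## Working session

There is one attempt and no reset: what is moved stays moved. The work goes in short steps, Python scripts to look and compute and a tool call to move; the robot and the scene stay as the last step left them, time stands still between calls to the robot, and variables do not carry over. Pictures are saved under pics/ and viewed, about 8 in all and at most 12, crops included, and the job is handed in when it is done.

Besides the shell and the picture viewer there is one more tool, called after "Request:" by a JSON object that holds its "fn" and its "kwargs", one argument or row to a line. servo_tool: Moves the arm, as the interface text tells. Its arguments: {"type":"object","properties":{"deltas":{"type":"array"},"newtons":{"type":"number"}},"required":["deltas"]}

```bash
mkdir -p pics; ls
python3 - <<'E'
from workcell import env, read_camera, job, cut_out
import cv2,numpy as np
print(env.get_state())
for n in ["scene","side"]:
    r=read_camera(n); cv2.imwrite(f"pics/{n}0.png",r["img"][:,:,::-1])
    print(n,r["intrinsics"].tolist(),np.round(r["extrinsics"],4).tolist())
    for t in ["drawer_handle","cabinet","master","master_bar","checker","hood","hood_bar","screwdriver","bin","wash_bottle","pot","clamp"]:
        print(t,[(round(d["confidence"],2),[int(v) for v in d["extent"]]) for d in cut_out(t,n)[:2]])
E
```

```text
pics
{'clock': 0.0, 'joint_pos': array([-1.41361002e+00,  3.13997011e-01,  4.49555740e-02,  1.30359687e+00,
       -2.96964844e-05,  1.43122658e+00]), 'qvel': array([ 0.00071406, -0.00075926,  0.00020779, -0.00122083,  0.00041289,
        0.00135642]), 'tau': array([-2.63453301e-03, -4.80633187e+01,  2.98528773e+01,  1.95838837e-02,
       -2.06848999e-04,  2.10465203e-06]), 'tcp_pos': array([ 0.16808057, -0.5494779 ,  0.30300111]), 'orientation': array([-9.20823129e-04,  9.89011740e-01,  1.47834130e-01, -2.29598911e-05]), 'wrist_force': array([ 0.04425182, -1.08433868, -0.1900481 ]), 'ft_torque': array([-0.01502562,  0.06951284,  0.04028974]), 'finger_gap': 0.08571036411154137}
scene [[438.2591428677202, 0.0, 325.0150781348731], [0.0, 438.2591428677202, 202.62039930049502], [0.0, 0.0, 1.0]] [[-0.3015, 0.7682, -0.5648, 1.2317], [0.9535, 0.2453, -0.1753, 0.1984], [0.0039, -0.5914, -0.8064, 1.0658], [0.0, 0.0, 0.0, 1.0]]
drawer_handle [(0.89, [372, 245, 424, 265])]
cabinet [(0.93, [334, 203, 468, 384]), (0.56, [377, 246, 419, 267])]
master [(0.56, [286, 212, 294, 222])]
master_bar [(0.
[... 445 characters left out ...]
245])]
side [[384.35891071554613, 0.0, 319.62090532823635], [0.0, 384.35891071554613, 200.74454608175296], [0.0, 0.0, 1.0]] [[-0.729, -0.4328, 0.5304, -0.0619], [-0.6846, 0.4604, -0.5652, 0.6331], [0.0004, -0.7751, -0.6318, 0.8424], [0.0, 0.0, 0.0, 1.0]]
drawer_handle [(0.77, [203, 208, 264, 269])]
cabinet [(0.87, [146, 161, 288, 293])]
master [(0.78, [329, 183, 361, 210])]
master_bar [(0.56, [326, 188, 365, 209])]
checker []
hood [(0.87, [299, 126, 369, 184])]
hood_bar [(0.79, [299, 122, 367, 185])]
screwdriver [(0.61, [391, 205, 398, 214])]
bin []
wash_bottle [(0.65, [378, 127, 398, 167])]
pot [(0.84, [169, 304, 208, 351]), (0.74, [299, 123, 387, 228])]
clamp [(0.91, [355, 230, 368, 259])]
```

View pics/scene0.png

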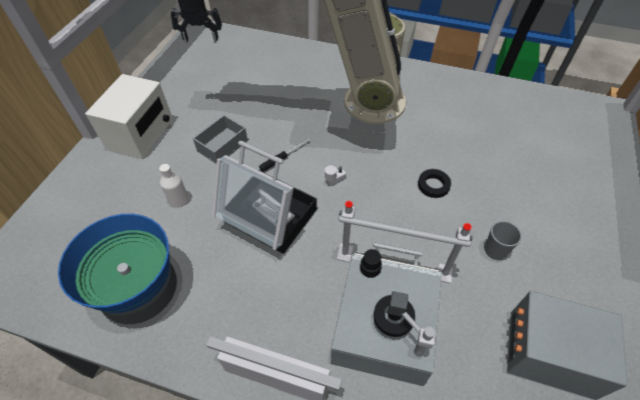

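View pics/side0.png

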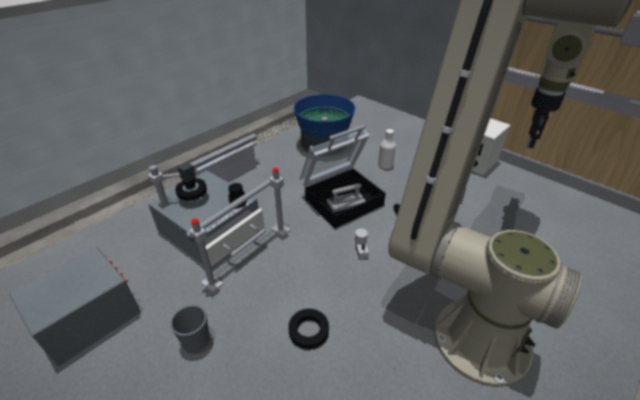

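The scene view shows the cabinet at lower right (red post tops near (349,205) and (466,228), handle near (398,250)). The checking box is at (265,215) with its hood half open and its bar at about (262,154). The side view shows the master's bar at about (346,190).

```bash
cat > h.py <<'E'
import numpy as np, cv2
from workcell import env, read_camera, job, cut_out
def ray(r,px,E=None):
    K=r["intrinsics"];E=r["extrinsics"] if E is None else E
    d=E[:3,:3]@np.linalg.solve(K,[px[0],px[1],1.]);return E[:3,3],d
def onz(r,px,z,E=None):
    o,d=ray(r,px,E);return o+d*(z-o[2])/d[2]
def tri(rs):
    A=np.zeros((3,3));b=np.zeros(3)
    for o,d in rs:
        d=d/np.linalg.norm(d);P=np.eye(3)-np.outer(d,d);A+=P;b+=P@o
    p=np.linalg.solve(A,b);return p,[np.linalg.norm(np.cross(p-o,d/np.linalg.norm(d))) for o,d in rs]
def proj(r,P,E=None):
    E=r["extrinsics"] if E is None else E
    P=np.atleast_2d(P);c=(P-E[:3,3])@E[:3,:3];q=c@np.asarray(r["intrinsics"]).T;return q[:,:2]/q[:,2:]
E
python3 - <<'E'
from h import *
R={}
for n in ["scene","side"]:
    r=R[n]=read_camera(n);im=r["img"].astype(int)
    m=((im[:,:,0]>150)&(im[:,:,1]<80)&(im[:,:,2]<80)).astype(np.uint8)
    k,_,st,c=cv2.connectedComponentsWithStats(m)
    for i in range(1,k):
        if st[i,4]>8: print(n,c[i],st[i].tolist(),np.round(onz(r,c[i],.23),4))
a=R["scene"]["img"][125:265,200:330];b=R["side"]["img"][115:235,290:400]
a=cv2.resize(a,None,fx=3.07,fy=3.07,interpolation=cv2.INTER_CUBIC);b=cv2.resize(b,None,fx=3.58,fy=3.58,interpolation=cv2.INTER_CUBIC)
o=np.zeros((430,800,3),np.uint8);o[:a.shape[0],:a.shape[1]]=a;o[:b.shape[0],400:400+b.shape[1]]=b[:, :400]
cv2.imwrite("pics/c1.png",o[:,:,::-1])
E
```

```text
scene [348.45454545 203.72727273] [346, 201, 6, 6, 33] [0.6325 0.0704 0.23  ]
scene [466.8974359  226.48717949] [463, 224, 8, 6, 39] [0.6122 0.3448 0.23  ]
side [274.85714286 168.92857143] [273, 168, 5, 3, 14] [0.6404 0.0683 0.23  ]
side [194.20833333 220.58333333] [191, 219, 7, 4, 24] [0.6179 0.3432 0.23  ]
```

View pics/c1.png

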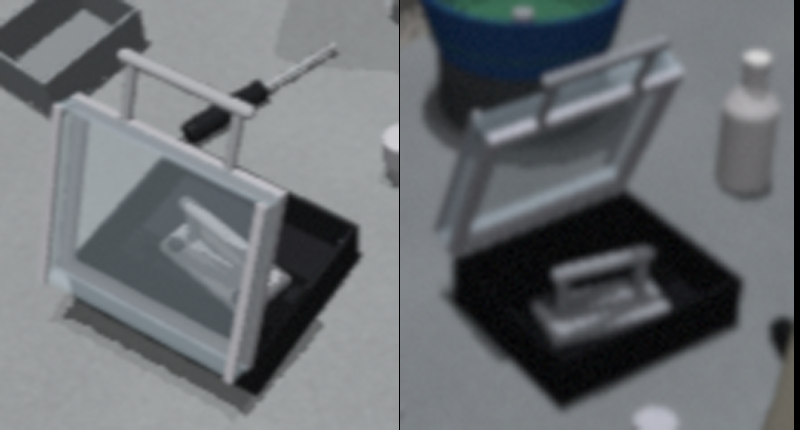

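The crop shows the hood bar at scene (240,143)–(282,161) and side (331,137)–(365,127). The master's bar is at scene (260,191)–(279,210) and side (333,190)–(361,185).

Run:
```python
from h import *
s=read_camera("scene");d=read_camera("side")
S=lambda u,v:(u/3.07+200,v/3.07+125); D=lambda u,v:((u-400)/3.58+290,v/3.58+115)
for n,a,b in [("hoodbar-y",S(122,55),D(668,42)),("hoodbar+y",S(253,110),D(547,78)),("mbar-y",S(183,203),D(655,252)),("mbar+y",S(243,265),D(553,270))]:
    print(n,tri([ray(s,a),ray(d,b)]))
print("box front+y",onz(s,S(358,232),.055),onz(d,D(567,390),.055))
print("box front-y",onz(d,D(740,283),.055)); print("rear+y",onz(d,D(455,262),.055),"scene bottom rear+y",onz(s,S(250,400),.0))
rt=[tri([ray(s,(348.45,203.73)),ray(d,(274.9,168.9))]),tri([ray(s,(466.9,226.5)),ray(d,(194.2,220.6))])]
print("red",rt)
for n,r in(("scene",s),("side",d)):
    m=cut_out("drawer_handle",n)[0]["region"];y,x=np.nonzero(m);print(n,[np.round(onz(r,(q[0],q[1]),.06),3) for q in ((x.min(),y[x==x.min()].mean()),(x.max(),y[x==x.max()].mean()),(x.mean(),y.mean()))])
```

```text
hoodbar-y (array([ 0.56256634, -0.23412321,  0.27118781]), [np.float64(0.0012753428772192437), np.float64(0.0012753428772191789)])
hoodbar+y (array([ 0.59060626, -0.10931787,  0.27698812]), [np.float64(0.0014149432471132627), np.float64(0.001414943247113258)])
mbar-y (array([ 0.5455509 , -0.2151403 ,  0.06350954]), [np.float64(0.0032000432335353678), np.float64(0.003200043233535186)])
mbar+y (array([ 0.59729815, -0.1326713 ,  0.06354813]), [np.float64(0.00017565840001979315), np.float64(0.0001756584000197792)])
box front+y [ 0.5240862  -0.04655556  0.055     ] [ 0.48576895 -0.02566958  0.055     ]
box front-y [ 0.46534665 -0.24514331  0.055     ]
rear+y [ 0.68012274 -0.08720039  0.055     ] scene bottom rear+y [ 0.69445167 -0.09379708  0.        ]
red [(array([0.63577652, 0.07140289, 0.23411151]), [np.float64(0.0004560856720698204), np.float64(0.00045608567206984103)]), (array([0.61451781, 0.34449081, 0.23293474]), [np.float64(0.00017709037437392162), np.float64(0.0001770903743740439)])]
scene [array([0.62 , 0.143, 0.06 ]), array([0.61, 0.27, 0.06]), array([0.623, 0.21 , 0.06 ])]
side [array([0.707, 0.291, 0.06 ]), array([0.619, 0.146, 0.06 ]), array([0.666, 0.217, 0.06 ])]
```

Request:
{"fn": "servo_tool", "kwargs": {
  "deltas": [
    {"dx": 18,"dy": 37.5,"dz": 5,"rz": 0.135,"fingers": -0.1},
    {"dx": 18,"dy": 37.5,"dz": 5,"rz": 0.135},
    {"dx": 18,"dy": 37.5,"dz": 5,"rz": 0.135},
    {"dx": 18,"dy": 37.5,"dz": 5,"rz": 0.135},
    {"dx": 18,"dy": 37.5,"rz": 0.135},
    {"dx": 18,"dy": 37.5,"rz": 0.135},
    {"dx": 18,"dy": 37.5,"rz": 0.135},
    {"dx": 18,"dy": 37.5,"rz": 0.135}
  ]
}}

```text
invalid input at $.deltas[0]: expected keys dx, dy, dz, rx, ry, rz, fingers
```

Request:
{"fn": "servo_tool", "kwargs": {
  "deltas": [
    {"dx": 18,"dy": 37.5,"rz": 0.135},
    {"dx": 18,"dy": 37.5,"rz": 0.135},
    {"dx": 18,"dy": 37.5,"rx": 0.0095,"ry": -0.122},
    {"dx": 18,"dy": 37.5,"rx": 0.0095,"ry": -0.122},
    {"dx": 18,"dy": 37.5,"rx": 0.0095,"ry": -0.122},
    {"dx": 18,"dy": 37.5,"rx": 0.0095,"ry": -0.122},
    {"dx": 18,"dy": 37.5,"rx": 0.0095,"ry": -0.122},
    {"dx": 18,"dy": 37.5}
  ]
}}

```text
invalid input at $.deltas[0]: expected keys dx, dy, dz, rx, ry, rz, fingers
```

Request:
{"fn": "servo_tool", "kwargs": {
  "deltas": [
    {"dx": 18,"dy": 37.5,"dz": -15},
    {"dx": 18,"dy": 37.5,"dz": -20},
    {"dx": 18,"dy": 37.5,"dz": -20},
    {"dx": 15,"dy": 37,"dz": -15},
    {},
    {}
  ]
}}

```text
invalid input at $.deltas[0]: expected keys dx, dy, dz, rx, ry, rz, fingers
```

All keys are needed.

Request:
{"fn": "servo_tool", "kwargs": {
  "deltas": [
    {"dx": 18,"dy": 37.5,"dz": 5,"rx": 0,"ry": 0,"rz": 0.135,"fingers": -0.1},
    {"dx": 18,"dy": 37.5,"dz": 5,"rx": 0,"ry": 0,"rz": 0.135,"fingers": -0.1},
    {"dx": 18,"dy": 37.5,"dz": 5,"rx": 0,"ry": 0,"rz": 0.135,"fingers": -0.1},
    {"dx": 18,"dy": 37.5,"dz": 5,"rx": 0,"ry": 0,"rz": 0.135,"fingers": -0.1},
    {"dx": 18,"dy": 37.5,"dz": 0,"rx": 0,"ry": 0,"rz": 0.135,"fingers": -0.1},
    {"dx": 18,"dy": 37.5,"dz": 0,"rx": 0,"ry": 0,"rz": 0.135,"fingers": -0.1},
    {"dx": 18,"dy": 37.5,"dz": 0,"rx": 0,"ry": 0,"rz": 0.135,"fingers": -0.1},
    {"dx": 18,"dy": 37.5,"dz": 0,"rx": 0,"ry": 0,"rz": 0.135,"fingers": -0.1}
  ]
}}

```text
clock: 2.4
tcp_pos: [0.3125, -0.2484, 0.3242]
orientation: [0.0, 0.771, 0.637, 0.0]
wrist_force: [0.8, -0.5, 0.3]
finger_gap: 0.047
```

Request:
{"fn": "servo_tool", "kwargs": {
  "deltas": [
    {"dx": 18,"dy": 37.5,"dz": 0,"rx": 0,"ry": 0,"rz": 0.135,"fingers": -0.1},
    {"dx": 18,"dy": 37.5,"dz": 0,"rx": 0,"ry": 0,"rz": 0.135,"fingers": -0.1},
    {"dx": 18,"dy": 37.5,"dz": 0,"rx": 0.0095,"ry": -0.122,"rz": 0,"fingers": -0.1},
    {"dx": 18,"dy": 37.5,"dz": 0,"rx": 0.0095,"ry": -0.122,"rz": 0,"fingers": -0.1},
    {"dx": 18,"dy": 37.5,"dz": 0,"rx": 0.0095,"ry": -0.122,"rz": 0,"fingers": -0.1},
    {"dx": 18,"dy": 37.5,"dz": 0,"rx": 0.0095,"ry": -0.122,"rz": 0,"fingers": -0.1},
    {"dx": 18,"dy": 37.5,"dz": 0,"rx": 0.0095,"ry": -0.122,"rz": 0,"fingers": -0.1},
    {"dx": 18,"dy": 37.5,"dz": 0,"rx": 0,"ry": 0,"rz": 0,"fingers": -0.1}
  ]
}}

```text
clock: 3.2
tcp_pos: [0.4524, 0.0519, 0.321]
orientation: [0.204, 0.649, 0.699, 0.222]
wrist_force: [0.8, -0.3, -1.3]
finger_gap: 0.0468
```

Request:
{"fn": "servo_tool", "kwargs": {
  "deltas": [
    {"dx": 18,"dy": 37.5,"dz": -15,"rx": 0,"ry": 0,"rz": 0,"fingers": -0.1},
    {"dx": 18,"dy": 37.5,"dz": -20,"rx": 0,"ry": 0,"rz": 0,"fingers": -0.1},
    {"dx": 18,"dy": 37.5,"dz": -20,"rx": 0,"ry": 0,"rz": 0,"fingers": -0.1},
    {"dx": 15,"dy": 37,"dz": -15,"rx": 0,"ry": 0,"rz": 0,"fingers": -0.1},
    {"dx": 0,"dy": 0,"dz": 0,"rx": 0,"ry": 0,"rz": 0,"fingers": -0.1},
    {"dx": 0,"dy": 0,"dz": 0,"rx": 0,"ry": 0,"rz": 0,"fingers": -0.1}
  ]
}}

```text
clock: 3.8
tcp_pos: [0.5246, 0.2004, 0.2528]
orientation: [0.204, 0.648, 0.7, 0.22]
wrist_force: [-0.4, 0.3, 0.1]
finger_gap: 0.047
```

```bash
cat >> h.py <<'E'
from scipy.spatial.transform import Rotation as Ro
def wrist():
    s=env.get_state();r=read_camera("wrist");q=s["orientation"]
    T=np.eye(4);T[:3,:3]=Ro.from_quat(np.r_[q[1:],q[0]]).as_matrix();T[:3,3]=s["tcp_pos"]
    r["extrinsics"]=T@r["hand_eye"];r["T"]=T;r["s"]=s;return r
def show(r,pts,f):
    im=r["img"][:,:,::-1].copy()
    for p in proj(r,pts): cv2.drawMarker(im,tuple(int(round(v)) for v in p),(0,0,255),cv2.MARKER_CROSS,12,1)
    cv2.imwrite(f,im)
yc=np.array([-.0776,.997,0]);xc=np.array([.997,.0776,0]);C0=np.array([.687,.2127,0])
def cab(x,y,z): return C0+x*xc+y*yc+np.array([0,0,z])
E
python3 - <<'E'
from h import *
r=wrist();T=r["T"];print(np.round(T,3).tolist())
show(r,[cab(-.062,-.06,.06),cab(-.062,.06,.06),cab(-.062,0,.06),cab(0,-.11,.115),cab(0,.11,.115)],"pics/w1.png")
c=cut_out("drawer_handle","wrist")
for d in c[:2]:
    y,x=np.nonzero(d["region"]);print(d["confidence"],d["extent"],np.round(onz(r,(x.mean(),y.mean()),.06),4))
E
```

```text
[[-0.078, 0.817, 0.571, 0.525], [0.997, 0.064, 0.045, 0.2], [0.0, 0.572, -0.82, 0.253], [0.0, 0.0, 0.0, 1.0]]
0.78 [269.4, 70.5, 362.1, 283.9] [0.6649 0.2228 0.06  ]
```

View pics/w1.png

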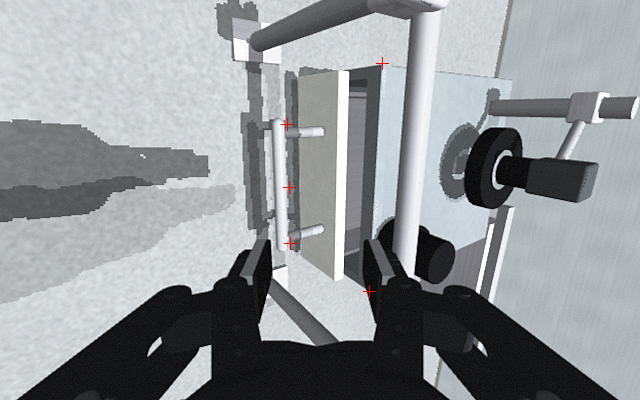

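The wrist view shows the handle at (280,121)–(282,250), about 8 px to the robot's side of the estimate, because the drawer starts slightly open.

Run:
```python
from h import *
r=wrist()
for p in [(279,120),(281,250),(280.5,186)]: q=onz(r,p,.06);print(np.round(q,4),"cab",np.round([(q-C0)@xc,(q-C0)@yc],4))
g=onz(r,(280.5,186),.06);t=r["T"][:3,2];print("tcp now",r["T"][:3,3],"delta mm to grasp",np.round(1e3*(g-.054*t-r["T"][:3,3]),1), "handeye",np.round(r["hand_eye"],3).tolist())
```

```text
[0.6139 0.2691 0.06  ] cab [-0.0685  0.0619]
[0.6208 0.1406 0.06  ] cab [-0.0716 -0.0667]
[0.6177 0.2077 0.06  ] cab [-0.0695  0.0004]
tcp now [0.52494707 0.19908146 0.25424792] delta mm to grasp [  61.8    6.3 -150. ] handeye [[0.001, -0.959, -0.285, 0.073], [1.0, 0.001, 0.0, -0.0], [0.0, -0.285, 0.959, -0.068], [0.0, 0.0, 0.0, 1.0]]
```

Request:
{"fn": "servo_tool", "kwargs": {
  "deltas": [
    {"dx": -28,"dy": -1,"dz": -20,"rx": 0,"ry": 0,"rz": 0,"fingers": -0.1},
    {"dx": 20,"dy": 2,"dz": -29,"rx": 0,"ry": 0,"rz": 0,"fingers": -0.1},
    {"dx": 20,"dy": 1,"dz": -29,"rx": 0,"ry": 0,"rz": 0,"fingers": -0.1},
    {"dx": 20,"dy": 2,"dz": -28,"rx": 0,"ry": 0,"rz": 0,"fingers": -0.1},
    {"dx": 15,"dy": 1,"dz": -22,"rx": 0,"ry": 0,"rz": 0,"fingers": -0.1},
    {"dx": 15,"dy": 1,"dz": -22,"rx": 0,"ry": 0,"rz": 0,"fingers": -0.1},
    {"dx": 0,"dy": 0,"dz": 0,"rx": 0,"ry": 0,"rz": 0,"fingers": -0.1}
  ]
}}

```text
clock: 4.65
tcp_pos: [0.5876, 0.2037, 0.102]
orientation: [0.204, 0.649, 0.699, 0.22]
wrist_force: [-0.3, -0.1, -0.8]
finger_gap: 0.0469
```

Request:
{"fn": "servo_tool", "kwargs": {
  "deltas": [
    {"dx": 0,"dy": 0,"dz": 0,"rx": 0,"ry": 0,"rz": 0,"fingers": 1},
    {"dx": 0,"dy": 0,"dz": 0,"rx": 0,"ry": 0,"rz": 0,"fingers": 1},
    {"dx": 0,"dy": 0,"dz": 0,"rx": 0,"ry": 0,"rz": 0,"fingers": 1},
    {"dx": 0,"dy": 0,"dz": 0,"rx": 0,"ry": 0,"rz": 0,"fingers": 1},
    {"dx": 0,"dy": 0,"dz": 0,"rx": 0,"ry": 0,"rz": 0,"fingers": 1}
  ],
  "newtons": 40
}}

```text
clock: 5.15
tcp_pos: [0.5874, 0.2053, 0.1051]
orientation: [0.205, 0.648, 0.699, 0.222]
wrist_force: [-0.6, -2.1, 2.8]
finger_gap: 0.0102
```

Request:
{"fn": "servo_tool", "kwargs": {
  "deltas": [
    {"dx": -20,"dy": -1.5,"dz": 0,"rx": 0,"ry": 0,"rz": 0,"fingers": 1},
    {"dx": -20,"dy": -1.5,"dz": 0,"rx": 0,"ry": 0,"rz": 0,"fingers": 1},
    {"dx": -20,"dy": -1.5,"dz": 0,"rx": 0,"ry": 0,"rz": 0,"fingers": 1},
    {"dx": -20,"dy": -1.5,"dz": 0,"rx": 0,"ry": 0,"rz": 0,"fingers": 1},
    {"dx": -20,"dy": -1.5,"dz": 0,"rx": 0,"ry": 0,"rz": 0,"fingers": 1},
    {"dx": -20,"dy": -1.5,"dz": 0,"rx": 0,"ry": 0,"rz": 0,"fingers": 1},
    {"dx": -20,"dy": -1.5,"dz": 0,"rx": 0,"ry": 0,"rz": 0,"fingers": 1},
    {"dx": -10,"dy": -1,"dz": 0,"rx": 0,"ry": 0,"rz": 0,"fingers": 1}
  ]
}}

```text
clock: 5.95
tcp_pos: [0.4387, 0.1944, 0.1057]
orientation: [0.205, 0.65, 0.699, 0.217]
wrist_force: [1.7, -13.4, -25.8]
finger_gap: 0.0102
```

Request:
{"fn": "servo_tool", "kwargs": {
  "deltas": [
    {"dx": -4,"dy": -0.3,"dz": 0,"rx": 0,"ry": 0,"rz": 0,"fingers": 1},
    {"dx": -4,"dy": -0.3,"dz": 0,"rx": 0,"ry": 0,"rz": 0,"fingers": 1},
    {"dx": -3,"dy": -0.2,"dz": 0,"rx": 0,"ry": 0,"rz": 0,"fingers": 1},
    {"dx": 0,"dy": 0,"dz": 0,"rx": 0,"ry": 0,"rz": 0,"fingers": 1}
  ]
}}

```text
clock: 6.35
tcp_pos: [0.4306, 0.1942, 0.106]
orientation: [0.203, 0.652, 0.7, 0.21]
wrist_force: [0.1, -16.8, -17.2]
finger_gap: 0.0103
```

Request:
{"fn": "servo_tool", "kwargs": {
  "deltas": [
    {"dx": -4,"dy": -0.5,"dz": -1,"rx": 0,"ry": 0,"rz": 0,"fingers": 1},
    {"dx": -4,"dy": -0.5,"dz": -1,"rx": 0,"ry": 0,"rz": 0,"fingers": 1},
    {"dx": 0,"dy": 0,"dz": 0,"rx": 0,"ry": 0,"rz": 0,"fingers": 1}
  ]
}}

```text
clock: 6.65
tcp_pos: [0.4261, 0.1946, 0.1065]
orientation: [0.203, 0.653, 0.7, 0.206]
wrist_force: [0.7, -21.7, -18.7]
finger_gap: 0.0105
```

Request:
{"fn": "servo_tool", "kwargs": {
  "deltas": [
    {"dx": -3,"dy": -0.3,"dz": 0,"rx": 0,"ry": 0,"rz": 0,"fingers": 1},
    {"dx": -3,"dy": -0.3,"dz": 0,"rx": 0,"ry": 0,"rz": 0,"fingers": 1},
    {"dx": 0,"dy": 0,"dz": 0,"rx": 0,"ry": 0,"rz": 0,"fingers": 1}
  ]
}}

```text
clock: 6.95
tcp_pos: [0.4231, 0.1968, 0.1086]
orientation: [0.202, 0.653, 0.7, 0.207]
wrist_force: [10.4, -13.6, -24.7]
finger_gap: 0.0104
```

Request:
{"fn": "servo_tool", "kwargs": {
  "deltas": [
    {"dx": 2,"dy": 0,"dz": 0,"rx": 0,"ry": 0,"rz": 0,"fingers": -0.1},
    {"dx": 0,"dy": 0,"dz": 0,"rx": 0,"ry": 0,"rz": 0,"fingers": -0.1},
    {"dx": 0,"dy": 0,"dz": 0,"rx": 0,"ry": 0,"rz": 0,"fingers": -0.1},
    {"dx": 0,"dy": 0,"dz": 0,"rx": 0,"ry": 0,"rz": 0,"fingers": -0.1}
  ]
}}

```text
clock: 7.35
tcp_pos: [0.4268, 0.2007, 0.1121]
orientation: [0.201, 0.65, 0.701, 0.214]
wrist_force: [-0.8, -0.2, -1.1]
finger_gap: 0.0468
```

Request:
{"fn": "servo_tool", "kwargs": {
  "deltas": [
    {"dx": -11,"dy": -1,"dz": 17,"rx": 0,"ry": 0,"rz": 0,"fingers": -0.1},
    {"dx": -17,"dy": -1,"dz": 24,"rx": 0,"ry": 0,"rz": 0,"fingers": -0.1},
    {"dx": -17,"dy": -1,"dz": 24,"rx": 0,"ry": 0,"rz": 0,"fingers": -0.1},
    {"dx": 0,"dy": 0,"dz": 45,"rx": 0,"ry": 0,"rz": 0,"fingers": -0.1},
    {"dx": 0,"dy": 0,"dz": 45,"rx": 0,"ry": 0,"rz": 0,"fingers": -0.1},
    {"dx": 0,"dy": 0,"dz": 0,"rx": 0,"ry": 0,"rz": 0,"fingers": -0.1},
    {"dx": 0,"dy": 0,"dz": 0,"rx": 0,"ry": 0,"rz": 0,"fingers": -0.1}
  ]
}}

```text
clock: 8.05
tcp_pos: [0.3821, 0.1978, 0.2687]
orientation: [0.202, 0.65, 0.7, 0.215]
wrist_force: [-0.3, -1.1, -0.8]
finger_gap: 0.0474
```

Run:
```python
from h import *
r=wrist();print(np.round(r["s"]["joint_pos"],3),np.round(r["T"][:3],3).tolist())
show(r,[cab(-.232,-.06,.06),cab(-.232,.06,.06),cab(-.232,0,.06),cab(-.17,-.086,.085),cab(-.17,.086,.085),cab(-.12,0,.019)],"pics/w2.png")
```

```text
[ 0.384 -0.3   -0.817  0.479 -0.176  1.829] [[-0.073, 0.824, 0.562, 0.382], [0.997, 0.062, 0.039, 0.198], [-0.003, 0.563, -0.826, 0.269]]
```

View pics/w2.png

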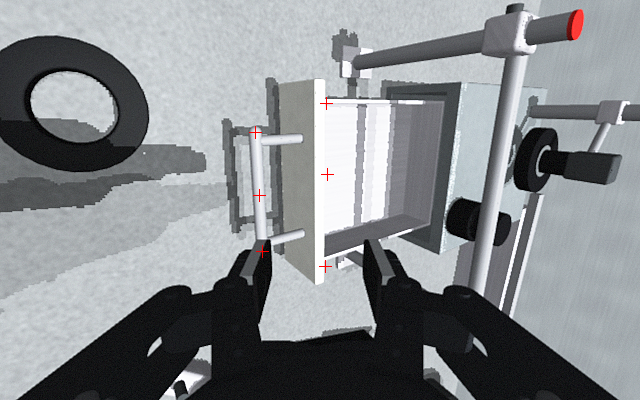

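The drawer and handle match the predicted fully-out positions to within about 2 px (handle centre at (258,193)), so the drawer is at its stop. Next I go to the checking box.

Request:
{"fn": "servo_tool", "kwargs": {
  "deltas": [
    {"dx": 10,"dy": -38,"dz": 3,"rx": 0,"ry": 0,"rz": -0.08,"fingers": -0.1},
    {"dx": 10,"dy": -38,"dz": 3,"rx": 0,"ry": 0,"rz": -0.08,"fingers": -0.1},
    {"dx": 10,"dy": -38,"dz": 0,"rx": 0,"ry": 0,"rz": -0.08,"fingers": -0.1},
    {"dx": 10,"dy": -38,"dz": 0,"rx": 0,"ry": 0,"rz": -0.08,"fingers": -0.1},
    {"dx": 10,"dy": -38,"dz": 0,"rx": 0,"ry": 0,"rz": -0.08,"fingers": -0.1},
    {"dx": 10,"dy": -38,"dz": -5,"rx": 0,"ry": 0,"rz": -0.08,"fingers": -0.1},
    {"dx": 10,"dy": -38,"dz": -10,"rx": 0,"ry": 0,"rz": -0.08,"fingers": -0.1},
    {"dx": 12,"dy": -39,"dz": -10,"rx": 0,"ry": 0,"rz": -0.075,"fingers": -0.1}
  ]
}}

```text
clock: 8.9
tcp_pos: [0.4624, -0.109, 0.2449]
orientation: [0.256, 0.838, 0.461, 0.138]
wrist_force: [0.1, 1.4, -0.7]
finger_gap: 0.0473
```

Request:
{"fn": "servo_tool", "kwargs": {
  "deltas": [
    {"dx": 0,"dy": 0,"dz": 0,"rx": 0,"ry": 0,"rz": 0,"fingers": -0.1},
    {"dx": 0,"dy": 0,"dz": 0,"rx": 0,"ry": 0,"rz": 0,"fingers": -0.1}
  ]
}}

```text
clock: 9.1
tcp_pos: [0.4622, -0.108, 0.2446]
orientation: [0.255, 0.838, 0.462, 0.138]
wrist_force: [-0.5, -1.3, -0.3]
finger_gap: 0.0468
```

Run:
```python
from h import *
r=wrist();print(np.round(r["T"][:3],3).tolist())
G=np.array([.571,-.174,.066]);u=np.array([.53,.848,0])
show(r,[G,G+.052*u,G-.052*u],"pics/w3.png")
c=cut_out("master_bar","wrist")
for d in c[:2]:
    y,x=np.nonzero(d["region"]);print(d["confidence"],d["extent"],np.round(onz(r,(x.mean(),y.mean()),.066),4))
```

```text
[[0.534, 0.705, 0.467, 0.462], [0.845, -0.442, -0.301, -0.108], [-0.006, 0.555, -0.832, 0.245]]
0.77 [256.3, 114.0, 330.4, 228.1] [ 0.553  -0.1414  0.066 ]
```

View pics/w3.png

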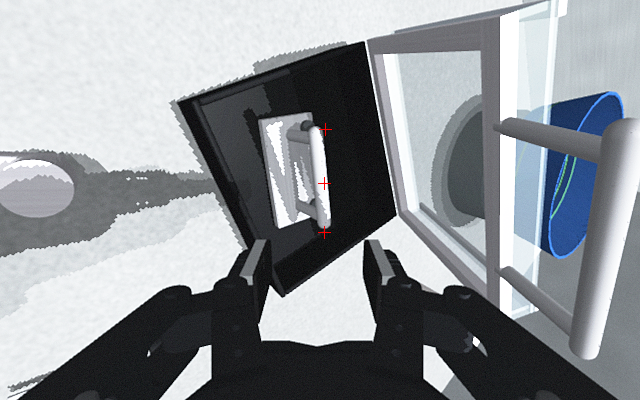

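The master's bar lies at about (315,127)–(326,226), a few px nearer the robot and turned slightly from the estimate. The hood and its bar are at right, clear of the tool.

Run:
```python
from h import *
r=wrist();T=r["T"]
a=onz(r,(315,127),.066);b=onz(r,(326.5,226),.066);g=(a+b)/2;v=a-b
print(a,b,np.linalg.norm(v),"az",np.degrees(np.arctan2(v[1],v[0])),"tool x az",np.degrees(np.arctan2(T[1,0],T[0,0])))
dz=np.arctan2(v[1],v[0])-np.arctan2(T[1,0],T[0,0]);t=Ro.from_rotvec([0,0,dz]).apply(T[:3,2])
print("rz",dz,"g",g,"t",t,"d",1e3*(g-.054*t-T[:3,3]), "prelat",1e3*((g-T[:3,3])-t*((g-T[:3,3])@t)),"along",1e3*((g-T[:3,3])@t-.054))
# hood bar triangulate: scene + wrist
s=read_camera("scene");S=lambda u,v:(u/3.07+200,v/3.07+125)
for p,q in [((619,130),S(253,110)),((588,350),S(122,55))]: print(tri([ray(r,p),ray(s,q)]))
```

```text
[ 0.59185349 -0.12214857  0.066     ] [ 0.55052252 -0.21528925  0.066     ] 0.10189913609307175 az 66.0708526786777 tool x az 57.82158745038706
rz 0.1439768391039533 g [ 0.57118801 -0.16871891  0.066     ] t [ 0.5073949  -0.22987785 -0.83048576] d [  81.27156554  -49.37282237 -135.06565592] prelat [ -2.32509195 -11.49892947   1.7623534 ] along 164.75659938558806
(array([ 0.58881042, -0.10883526,  0.27237234]), [np.float64(0.0009550169417705884), np.float64(0.0009550169417707387)])
(array([ 0.56655247, -0.23096969,  0.27467969]), [np.float64(7.207406377043572e-05), np.float64(7.207406377050484e-05)])
```

Request:
{"fn": "servo_tool", "kwargs": {
  "deltas": [
    {"dx": -2,"dy": -11,"dz": 2,"rx": 0,"ry": 0,"rz": 0.072,"fingers": -0.1},
    {"dx": 15,"dy": -7,"dz": -25,"rx": 0,"ry": 0,"rz": 0.072,"fingers": -0.1},
    {"dx": 15,"dy": -7,"dz": -25,"rx": 0,"ry": 0,"rz": 0,"fingers": -0.1},
    {"dx": 15,"dy": -7,"dz": -25,"rx": 0,"ry": 0,"rz": 0,"fingers": -0.1},
    {"dx": 15,"dy": -7,"dz": -25,"rx": 0,"ry": 0,"rz": 0,"fingers": -0.1},
    {"dx": 13,"dy": -5,"dz": -20,"rx": 0,"ry": 0,"rz": 0,"fingers": -0.1},
    {"dx": 10,"dy": -5,"dz": -17,"rx": 0,"ry": 0,"rz": 0,"fingers": -0.1},
    {"dx": 0,"dy": 0,"dz": 0,"rx": 0,"ry": 0,"rz": 0,"fingers": -0.1}
  ]
}}

```text
clock: 10.1
tcp_pos: [0.5443, -0.1557, 0.1104]
orientation: [0.245, 0.801, 0.522, 0.157]
wrist_force: [-0.2, 0.4, 0.1]
finger_gap: 0.0467
```

Request:
{"fn": "servo_tool", "kwargs": {
  "deltas": [
    {"dx": 0,"dy": 0,"dz": 0,"rx": 0,"ry": 0,"rz": 0,"fingers": 0.3},
    {"dx": 0,"dy": 0,"dz": 0,"rx": 0,"ry": 0,"rz": 0,"fingers": 0.3},
    {"dx": 0,"dy": 0,"dz": 0,"rx": 0,"ry": 0,"rz": 0,"fingers": 0.3}
  ]
}}

```text
clock: 10.4
tcp_pos: [0.5447, -0.1565, 0.1139]
orientation: [0.247, 0.801, 0.522, 0.158]
wrist_force: [-0.3, 0.0, -0.2]
finger_gap: 0.0296
```

Run:
```python
from h import *
r=wrist();T=r["T"];print(np.round(T[:3],3).tolist(),T[:3,3]+.054*T[:3,2],r["s"]["wrist_force"])
show(r,[T[:3,3]+.054*T[:3,2]],"pics/w4.png")
```

```text
[[0.406, 0.757, 0.511, 0.545], [0.914, -0.334, -0.231, -0.157], [-0.005, 0.561, -0.828, 0.114]] [ 0.57233449 -0.16900487  0.06922226] [-0.32554971  0.03470138 -0.23124503]
```

View pics/w4.png

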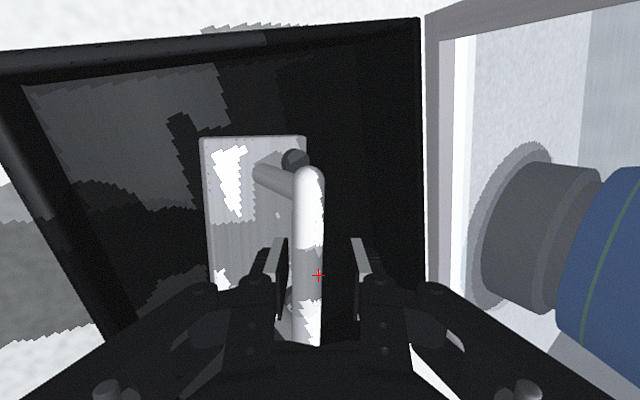

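The bar sits between the fingers about 10 px left of centre (308 vs 318), so I nudge the tool and grip.

Request:
{"fn": "servo_tool", "kwargs": {
  "deltas": [
    {"dx": -1,"dy": 0,"dz": -3.5,"rx": 0,"ry": 0,"rz": 0,"fingers": 0.3},
    {"dx": 0,"dy": 0,"dz": 0,"rx": 0,"ry": 0,"rz": 0,"fingers": 1},
    {"dx": 0,"dy": 0,"dz": 0,"rx": 0,"ry": 0,"rz": 0,"fingers": 1},
    {"dx": 0,"dy": 0,"dz": 0,"rx": 0,"ry": 0,"rz": 0,"fingers": 1},
    {"dx": 0,"dy": 0,"dz": 0,"rx": 0,"ry": 0,"rz": 0,"fingers": 1},
    {"dx": 0,"dy": 0,"dz": 0,"rx": 0,"ry": 0,"rz": 0,"fingers": 1}
  ],
  "newtons": 80
}}

```text
clock: 11.05
tcp_pos: [0.5432, -0.1568, 0.1089]
orientation: [0.246, 0.802, 0.521, 0.157]
wrist_force: [-4.6, 0.6, 2.7]
finger_gap: 0.0119
```

Request:
{"fn": "servo_tool", "kwargs": {
  "deltas": [
    {"dx": 0,"dy": 0,"dz": 12,"rx": 0,"ry": 0,"rz": 0,"fingers": 1},
    {"dx": 0,"dy": 0,"dz": 15,"rx": 0,"ry": 0,"rz": 0,"fingers": 1},
    {"dx": -10,"dy": 2,"dz": 20,"rx": 0,"ry": 0,"rz": 0,"fingers": 1},
    {"dx": -15,"dy": 3,"dz": 22,"rx": 0,"ry": 0,"rz": 0,"fingers": 1},
    {"dx": -20,"dy": 4,"dz": 20,"rx": 0,"ry": 0,"rz": 0,"fingers": 1},
    {"dx": -25,"dy": 5,"dz": 20,"rx": 0,"ry": 0,"rz": 0,"fingers": 1},
    {"dx": 0,"dy": 0,"dz": 0,"rx": 0,"ry": 0,"rz": 0,"fingers": 1}
  ]
}}

```text
clock: 11.75
tcp_pos: [0.471, -0.1418, 0.2184]
orientation: [0.246, 0.802, 0.522, 0.157]
wrist_force: [0.4, 0.3, -6.0]
finger_gap: 0.0121
```

Run:
```python
from h import *
r=wrist();T=r["T"];print(np.round(T[:3],3).tolist(),r["s"]["wrist_force"],r["s"]["joint_pos"],r["s"]["finger_gap"])
a=r["img"];b=read_camera("side")["img"][80:280,160:480]
o=np.zeros((600,800,3),np.uint8);o[:300,:480]=cv2.resize(a,(480,300));o[300:,:480]=cv2.resize(b,(480,300))
cv2.imwrite("pics/w5.png",o[:,:480,::-1])
```

```text
[[0.407, 0.759, 0.508, 0.471], [0.914, -0.335, -0.231, -0.142], [-0.005, 0.558, -0.83, 0.218]] [ 0.35537312  0.29954582 -5.98200513] [-0.46628517 -0.13258156 -0.83855459  0.27283392  0.02257634  1.52874809] 0.012081061967187043
```

View pics/w5.png

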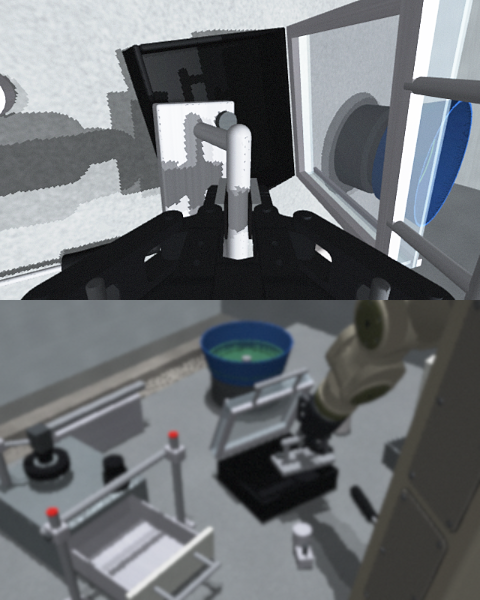

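The part is held level and clear of the box, and the box and hood are unchanged. Next I carry it over the drawer.

Request:
{"fn": "servo_tool", "kwargs": {
  "deltas": [
    {"dx": 0,"dy": 20,"dz": 10,"rx": 0,"ry": 0,"rz": 0.05,"fingers": 1},
    {"dx": 5,"dy": 35,"dz": 10,"rx": 0,"ry": 0,"rz": 0.055,"fingers": 1},
    {"dx": 5,"dy": 40,"dz": 0,"rx": 0,"ry": 0,"rz": 0.06,"fingers": 1},
    {"dx": 5,"dy": 40,"dz": 0,"rx": 0,"ry": 0,"rz": 0.06,"fingers": 1},
    {"dx": 5,"dy": 40,"dz": 0,"rx": 0,"ry": 0,"rz": 0.06,"fingers": 1},
    {"dx": 5,"dy": 40,"dz": 0,"rx": 0,"ry": 0,"rz": 0.06,"fingers": 1},
    {"dx": 5,"dy": 40,"dz": 0,"rx": 0,"ry": 0,"rz": 0.06,"fingers": 1},
    {"dx": 10,"dy": 35,"dz": 0,"rx": 0,"ry": 0,"rz": 0.055,"fingers": 1}
  ]
}}

```text
clock: 12.65
tcp_pos: [0.5126, 0.1494, 0.2356]
orientation: [0.203, 0.661, 0.692, 0.208]
wrist_force: [1.4, -0.1, -5.6]
finger_gap: 0.0114
```

Request:
{"fn": "servo_tool", "kwargs": {
  "deltas": [
    {"dx": 8,"dy": 30,"dz": 0,"rx": 0,"ry": 0,"rz": 0.036,"fingers": 1},
    {"dx": 9,"dy": 20,"dz": 0,"rx": 0,"ry": 0,"rz": 0,"fingers": 1},
    {"dx": 0,"dy": 2,"dz": 0,"rx": 0,"ry": 0,"rz": 0,"fingers": 1},
    {"dx": 0,"dy": 0,"dz": 0,"rx": 0,"ry": 0,"rz": 0,"fingers": 1}
  ]
}}

```text
clock: 13.05
tcp_pos: [0.5301, 0.1998, 0.2358]
orientation: [0.199, 0.649, 0.703, 0.212]
wrist_force: [-0.1, -1.5, -5.4]
finger_gap: 0.0115
```

Run:
```python
from h import *
r=wrist();T=r["T"];g=T[:3,3]+.054*T[:3,2];print(np.round(T[:3],3).tolist(),"g cab",(g-C0)@xc,(g-C0)@yc,g[2],r["s"]["wrist_force"],"yaw x",np.degrees(np.arctan2(T[1,0],T[0,0])))
b=read_camera("scene")["img"][150:310,280:536]
cv2.imwrite("pics/w6.png",np.vstack([cv2.resize(r["img"],(480,300)),cv2.resize(b,(480,300))])[:,:,::-1])
```

```text
[[-0.079, 0.828, 0.555, 0.53], [0.997, 0.068, 0.039, 0.2], [-0.005, 0.556, -0.831, 0.236]] g cab -0.12739124796632664 -0.0008554104795916589 0.1909060589312041 [-0.12405197 -1.47217319 -5.37766279] yaw x 94.51628644653336
```

View pics/w6.png

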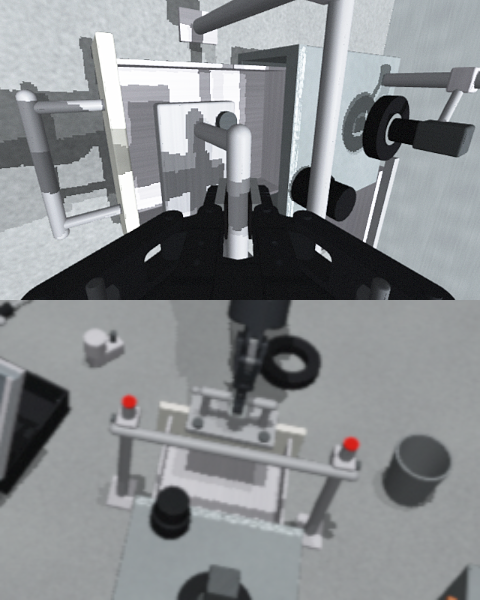

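The part is aligned with the drawer and well inside its walls, so I lower it.

Request:
{"fn": "servo_tool", "kwargs": {
  "deltas": [
    {"dx": 0,"dy": 0,"dz": -25,"rx": 0,"ry": 0,"rz": 0,"fingers": 1},
    {"dx": 0,"dy": 0,"dz": -25,"rx": 0,"ry": 0,"rz": 0,"fingers": 1},
    {"dx": 0,"dy": 0,"dz": -25,"rx": 0,"ry": 0,"rz": 0,"fingers": 1},
    {"dx": 0,"dy": 0,"dz": -15,"rx": 0,"ry": 0,"rz": 0,"fingers": 1},
    {"dx": 0,"dy": 0,"dz": -8,"rx": 0,"ry": 0,"rz": 0,"fingers": 1},
    {"dx": 0,"dy": 0,"dz": -4,"rx": 0,"ry": 0,"rz": 0,"fingers": 1},
    {"dx": 0,"dy": 0,"dz": 0,"rx": 0,"ry": 0,"rz": 0,"fingers": 1}
  ]
}}

```text
clock: 13.85
tcp_pos: [0.5307, 0.1988, 0.136]
orientation: [0.2, 0.649, 0.702, 0.213]
wrist_force: [-0.8, 0.2, -5.4]
finger_gap: 0.0115
```

Request:
{"fn": "servo_tool", "kwargs": {
  "deltas": [
    {"dx": 0,"dy": 0,"dz": -3,"rx": 0,"ry": 0,"rz": 0,"fingers": 1},
    {"dx": 0,"dy": 0,"dz": -2,"rx": 0,"ry": 0,"rz": 0,"fingers": 1},
    {"dx": 0,"dy": 0,"dz": 0,"rx": 0,"ry": 0,"rz": 0,"fingers": 1}
  ]
}}

```text
clock: 14.15
tcp_pos: [0.5306, 0.1993, 0.1313]
orientation: [0.201, 0.649, 0.702, 0.213]
wrist_force: [0.2, 0.2, -4.2]
finger_gap: 0.0115
```

Expected contact is at TCP z of about 0.122.

Request:
{"fn": "servo_tool", "kwargs": {
  "deltas": [
    {"dx": 0,"dy": 0,"dz": -3,"rx": 0,"ry": 0,"rz": 0,"fingers": 1},
    {"dx": 0,"dy": 0,"dz": -3,"rx": 0,"ry": 0,"rz": 0,"fingers": 1},
    {"dx": 0,"dy": 0,"dz": 0,"rx": 0,"ry": 0,"rz": 0,"fingers": 1}
  ]
}}

```text
clock: 14.45
tcp_pos: [0.5332, 0.1997, 0.1275]
orientation: [0.202, 0.649, 0.701, 0.216]
wrist_force: [1.2, -1.0, 3.9]
finger_gap: 0.0113
```

Request:
{"fn": "servo_tool", "kwargs": {
  "deltas": [
    {"dx": 0,"dy": 0,"dz": -1.5,"rx": 0,"ry": 0,"rz": 0,"fingers": 1},
    {"dx": 0,"dy": 0,"dz": 0,"rx": 0,"ry": 0,"rz": 0,"fingers": 1}
  ]
}}

```text
clock: 14.65
tcp_pos: [0.5343, 0.1998, 0.1275]
orientation: [0.203, 0.648, 0.701, 0.217]
wrist_force: [0.6, -1.3, 9.4]
finger_gap: 0.0112
```

Request:
{"fn": "servo_tool", "kwargs": {
  "deltas": [
    {"dx": 0,"dy": 0,"dz": -1.5,"rx": 0,"ry": 0,"rz": 0,"fingers": 1},
    {"dx": 0,"dy": 0,"dz": 0,"rx": 0,"ry": 0,"rz": 0,"fingers": 1}
  ]
}}

```text
clock: 14.85
tcp_pos: [0.5356, 0.2, 0.1274]
orientation: [0.205, 0.648, 0.7, 0.218]
wrist_force: [1.2, -3.0, 12.8]
finger_gap: 0.0113
```

Request:
{"fn": "servo_tool", "kwargs": {
  "deltas": [
    {"dx": 0,"dy": 0,"dz": 0,"rx": 0,"ry": 0,"rz": 0,"fingers": 1},
    {"dx": 0,"dy": 0,"dz": 0,"rx": 0,"ry": 0,"rz": 0,"fingers": 1},
    {"dx": 0,"dy": 0,"dz": 0,"rx": 0,"ry": 0,"rz": 0,"fingers": 1}
  ],
  "newtons": 20
}}

```text
clock: 15.15
tcp_pos: [0.5356, 0.2, 0.1275]
orientation: [0.205, 0.648, 0.7, 0.218]
wrist_force: [1.7, -1.9, 12.8]
finger_gap: 0.0116
```

Run:
```python
from h import *
r=wrist();T=r["T"];print(r["s"]["wrist_force"],T[:3,3]+.054*T[:3,2])
cv2.imwrite("pics/w7.png",r["img"][:,:,::-1])
```

```text
[ 1.6677396  -1.85340304 12.75764499] [0.56636599 0.20212165 0.0831063 ]
```

View pics/w7.png

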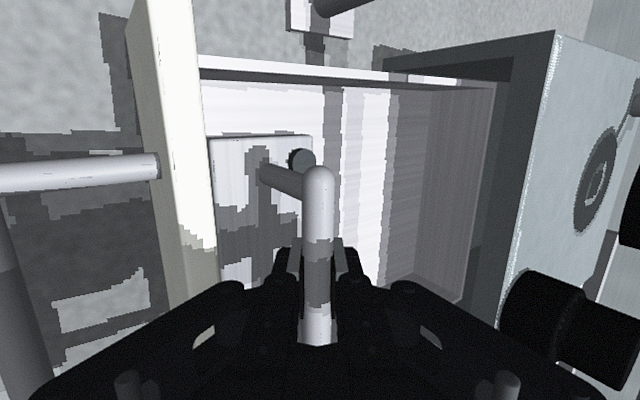

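Request:
{"fn": "servo_tool", "kwargs": {
  "deltas": [
    {"dx": -2,"dy": 0,"dz": 2,"rx": 0,"ry": 0,"rz": 0,"fingers": 1},
    {"dx": -2,"dy": 0,"dz": 1.5,"rx": 0,"ry": 0,"rz": 0,"fingers": 1},
    {"dx": 0,"dy": 0,"dz": 0,"rx": 0,"ry": 0,"rz": 0,"fingers": 1}
  ]
}}

```text
clock: 15.5
tcp_pos: [0.5277, 0.1996, 0.1274]
orientation: [0.202, 0.649, 0.702, 0.215]
wrist_force: [-1.4, -0.5, 9.4]
finger_gap: 0.0114
```

Request:
{"fn": "servo_tool", "kwargs": {
  "deltas": [
    {"dx": 0,"dy": 0,"dz": 0,"rx": 0,"ry": 0,"rz": 0,"fingers": 0.55},
    {"dx": 0,"dy": 0,"dz": 0,"rx": 0,"ry": 0,"rz": 0,"fingers": 0.45},
    {"dx": 0,"dy": 0,"dz": 0,"rx": 0,"ry": 0,"rz": 0,"fingers": 0.35},
    {"dx": 0,"dy": 0,"dz": 0,"rx": 0,"ry": 0,"rz": 0,"fingers": 0.3},
    {"dx": 0,"dy": 0,"dz": 0,"rx": 0,"ry": 0,"rz": 0,"fingers": 0.3}
  ]
}}

```text
clock: 16.0
tcp_pos: [0.5317, 0.2012, 0.1317]
orientation: [0.204, 0.648, 0.701, 0.219]
wrist_force: [-1.9, 2.3, 20.9]
finger_gap: 0.0299
```

Run:
```python
from h import *
a=cv2.imread("pics/w7.png");r=wrist();T=r["T"];print(r["s"]["wrist_force"],T[:3,3]+.054*T[:3,2],r["s"]["finger_gap"])
cv2.imwrite("pics/w8.png",np.vstack([a[100:350,140:460],r["img"][100:350,140:460,::-1]]))
```

```text
[-1.8541779   2.26976559 20.93488622] [0.56249027 0.20349855 0.0873903 ] 0.02993135346428092
```

View pics/w8.png

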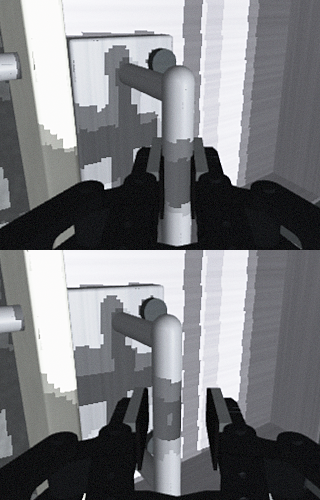

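After opening, a 21 N push from below remains. The gripper's linkage was resting on the front panel's top edge, and the bar appears about 3 mm lower in the tool frame, so the part was not fully seated when released. I'll back off, re-grip with less lean, and lay it down again properly.

Request:
{"fn": "servo_tool", "kwargs": {
  "deltas": [
    {"dx": -3,"dy": 0,"dz": 8,"rx": 0,"ry": 0,"rz": 0,"fingers": 0.2},
    {"dx": -10,"dy": -1,"dz": 17,"rx": 0,"ry": 0,"rz": 0,"fingers": 0},
    {"dx": -15,"dy": -1,"dz": 25,"rx": 0,"ry": 0,"rz": 0,"fingers": -0.1},
    {"dx": -12,"dy": -1,"dz": 25,"rx": 0,"ry": 0,"rz": 0,"fingers": -0.1},
    {"dx": 0,"dy": 0,"dz": 0,"rx": 0,"ry": 0,"rz": 0,"fingers": -0.1},
    {"dx": 0,"dy": 0,"dz": 0,"rx": 0,"ry": 0,"rz": 0,"fingers": -0.1}
  ]
}}

```text
clock: 16.65
tcp_pos: [0.486, 0.1963, 0.2005]
orientation: [0.2, 0.649, 0.702, 0.213]
wrist_force: [0.5, -0.1, -0.7]
finger_gap: 0.0471
```

Run:
```python
from h import *
r=wrist();T=r["T"];print(T[:3,3],r["s"]["wrist_force"])
for n in("master_bar","master"):
  for d in cut_out(n,"wrist")[:2]:
    m=d["region"];y,x=np.nonzero(m);print(n,round(d["confidence"],2),np.round(d["extent"]),m.sum())
g=cab(-.125,0,.079);show(r,[g+k*yc for k in(-.052,0,.052)],"pics/w9.png")
print(proj(r,[g+k*yc for k in(-.052,0,.052)]),1)
```

```text
[0.48602843 0.19632147 0.20048703] [ 0.47522573 -0.09066175 -0.69822238]
master_bar 0.78 [249. 126. 321. 276.] 8257
master_bar 0.35 [117.  38. 444. 338.] 43367
master 0.62 [252. 124. 314. 274.] 8066
[[311.33076991 271.31465975]
 [311.22668042 209.1880696 ]
 [311.1076484  138.14292073]] 1
```

View pics/w9.png

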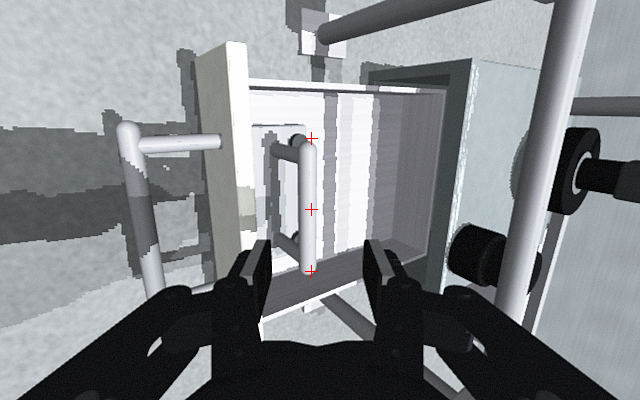

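The part lies flat in the drawer with its bar at (308,143)–(309,275). I re-grip it near vertical to seat it cleanly.

Request:
{"fn": "servo_tool", "kwargs": {
  "deltas": [
    {"dx": 18,"dy": 1,"dz": 5,"rx": -0.011,"ry": 0.14,"rz": 0,"fingers": -0.1},
    {"dx": 18,"dy": 1,"dz": 0,"rx": -0.011,"ry": 0.14,"rz": 0,"fingers": -0.1},
    {"dx": 18,"dy": 0,"dz": -8,"rx": -0.011,"ry": 0.14,"rz": 0,"fingers": -0.1},
    {"dx": 0,"dy": 0,"dz": 0,"rx": 0,"ry": 0,"rz": 0,"fingers": -0.1},
    {"dx": 0,"dy": 0,"dz": 0,"rx": 0,"ry": 0,"rz": 0,"fingers": -0.1}
  ]
}}

```text
clock: 17.3
tcp_pos: [0.5405, 0.1979, 0.1939]
orientation: [0.061, 0.676, 0.732, 0.062]
wrist_force: [-0.4, -0.3, -0.7]
finger_gap: 0.047
```

Run:
```python
from h import *
r=wrist();T=r["T"];print(np.round(T[:3],3).tolist(),r["s"]["wrist_force"],r["s"]["joint_pos"])
G=cab(-.127,-.003,.079);print("pred px",proj(r,[G+k*yc for k in(-.052,0,.052)]).round(),"delta",1e3*(G-.054*T[:3,2]-T[:3,3]))
g=cv2.cvtColor(r["img"],cv2.COLOR_RGB2GRAY)
for n in("master_bar","master"):
  for d in cut_out(n,"wrist")[:1]:
    m=d["region"];print(n,round(d["confidence"],2),np.round(d["extent"]),[(v,np.nonzero(m[v])[0][[0,-1]].tolist()) for v in range(120,320,20) if m[v].any()])
for v in (120,140,160,180,200,220): print(v,g[v,240:400:4].tolist())
```

```text
[[-0.078, 0.982, 0.172, 0.541], [0.997, 0.078, 0.008, 0.198], [-0.006, 0.172, -0.985, 0.194]] [-0.38155145 -0.29312208 -0.65923321] [ 0.22358898  0.26370851 -0.3143146   0.8222155  -0.0303328   1.71273974]
pred px [[316. 291.]
 [316. 222.]
 [317. 143.]] delta [ 10.78768515   1.54455936 -61.75544875]
master_bar 0.67 [263. 123. 344. 290.] [(140, [265, 341]), (160, [266, 341]), (180, [267, 340]), (200, [267, 339]), (220, [268, 339]), (240, [270, 338]), (260, [272, 336]), (280, [305, 323])]
master 0.7 [266. 122. 341. 290.] [(140, [265, 341]), (160, [266, 341]), (180, [267, 340]), (200, [267, 340]), (220, [268, 339]), (240, [269, 338]), (260, [272, 336]), (280, [304, 324])]
120 [252, 89, 205, 247, 249, 248, 255, 255, 252, 251, 251, 205, 210, 253, 255, 255, 255, 251, 250, 251, 255, 209, 255, 255, 255, 249, 248, 247, 247, 247, 246, 245, 246, 150, 152, 149, 154, 242, 245, 227]
140 [255, 155, 85, 157, 154, 157, 161, 234, 234, 229, 233, 232, 180, 130, 122, 136, 94, 66, 215, 176, 94, 112, 104, 108, 106, 97, 249, 245, 246, 245, 245, 245, 247, 154, 147, 152, 148, 239, 236, 226]
160 [196, 157, 84, 129, 158, 157, 162, 119, 130, 123, 244, 231, 227, 122, 106, 93, 70, 167, 193, 229, 208, 185, 228, 224, 221, 215, 249, 248, 248, 247, 246, 247, 218, 159, 156, 155, 148, 251, 233, 231]
180 [195, 181, 80, 104, 115, 110, 115, 88, 90, 90, 97, 91, 86, 127, 132, 90, 83, 161, 195, 229, 207, 174, 122, 106, 221, 188, 244, 245, 244, 244, 244, 244, 161, 157, 154, 150, 133, 238, 230, 227]
200 [142, 148, 93, 77, 115, 111, 107, 81, 96, 93, 90, 90, 90, 94, 94, 92, 82, 104, 124, 127, 117, 92, 149, 193, 226, 174, 229, 230, 230, 246, 246, 246, 142, 155, 158, 160, 239, 238, 228, 228]
220 [143, 147, 121, 85, 237, 233, 234, 82, 195, 191, 193, 195, 200, 97, 92, 91, 80, 84, 88, 91, 89, 59, 195, 182, 192, 210, 228, 225, 227, 243, 243, 253, 152, 156, 154, 139, 244, 226, 229, 226]
```

Request:
{"fn": "servo_tool", "kwargs": {
  "deltas": [
    {"dx": 3,"dy": 0.5,"dz": -20,"rx": 0,"ry": 0,"rz": 0,"fingers": -0.1},
    {"dx": 3,"dy": 0.5,"dz": -20,"rx": 0,"ry": 0,"rz": 0,"fingers": -0.1},
    {"dx": 3,"dy": 0.5,"dz": -15,"rx": 0,"ry": 0,"rz": 0,"fingers": -0.1},
    {"dx": 1,"dy": 0,"dz": -5,"rx": 0,"ry": 0,"rz": 0,"fingers": -0.1},
    {"dx": 0,"dy": 0,"dz": 0,"rx": 0,"ry": 0,"rz": 0,"fingers": -0.1},
    {"dx": 0,"dy": 0,"dz": 0,"rx": 0,"ry": 0,"rz": 0,"fingers": -0.1}
  ]
}}

```text
clock: 18.05
tcp_pos: [0.5499, 0.1999, 0.1386]
orientation: [0.062, 0.675, 0.732, 0.064]
wrist_force: [-0.2, 0.5, 0.4]
finger_gap: 0.0471
```

Request:
{"fn": "servo_tool", "kwargs": {
  "deltas": [
    {"dx": 0,"dy": 0,"dz": 0,"rx": 0,"ry": 0,"rz": 0,"fingers": 1},
    {"dx": 0,"dy": 0,"dz": 0,"rx": 0,"ry": 0,"rz": 0,"fingers": 1},
    {"dx": 0,"dy": 0,"dz": 0,"rx": 0,"ry": 0,"rz": 0,"fingers": 1},
    {"dx": 0,"dy": 0,"dz": 0,"rx": 0,"ry": 0,"rz": 0,"fingers": 1},
    {"dx": 0,"dy": 0,"dz": 0,"rx": 0,"ry": 0,"rz": 0,"fingers": 1}
  ],
  "newtons": 60
}}

```text
clock: 18.55
tcp_pos: [0.5504, 0.1998, 0.1378]
orientation: [0.062, 0.676, 0.732, 0.064]
wrist_force: [-1.2, -0.9, 4.6]
finger_gap: 0.0116
```

Request:
{"fn": "servo_tool", "kwargs": {
  "deltas": [
    {"dx": 0,"dy": 0,"dz": 7,"rx": 0,"ry": 0,"rz": 0,"fingers": 1},
    {"dx": 3,"dy": 0,"dz": 7,"rx": 0,"ry": 0,"rz": 0,"fingers": 1},
    {"dx": 3,"dy": 0,"dz": 0,"rx": 0,"ry": 0,"rz": 0,"fingers": 1},
    {"dx": 0,"dy": 0,"dz": 0,"rx": 0,"ry": 0,"rz": 0,"fingers": 1}
  ]
}}

```text
clock: 18.95
tcp_pos: [0.5566, 0.1997, 0.1512]
orientation: [0.062, 0.676, 0.732, 0.064]
wrist_force: [0.3, 0.6, -4.8]
finger_gap: 0.0119
```

Request:
{"fn": "servo_tool", "kwargs": {
  "deltas": [
    {"dx": 0,"dy": 0,"dz": -5,"rx": 0,"ry": 0,"rz": 0,"fingers": 1},
    {"dx": 0,"dy": 0,"dz": -4,"rx": 0,"ry": 0,"rz": 0,"fingers": 1},
    {"dx": 0,"dy": 0,"dz": -2,"rx": 0,"ry": 0,"rz": 0,"fingers": 1},
    {"dx": 0,"dy": 0,"dz": 0,"rx": 0,"ry": 0,"rz": 0,"fingers": 1}
  ]
}}

```text
clock: 19.35
tcp_pos: [0.5553, 0.1996, 0.1393]
orientation: [0.061, 0.676, 0.732, 0.063]
wrist_force: [0.1, -0.1, -4.7]
finger_gap: 0.0117
```

Request:
{"fn": "servo_tool", "kwargs": {
  "deltas": [
    {"dx": 0,"dy": 0,"dz": -1.5,"rx": 0,"ry": 0,"rz": 0,"fingers": 1},
    {"dx": 0,"dy": 0,"dz": -1,"rx": 0,"ry": 0,"rz": 0,"fingers": 1},
    {"dx": 0,"dy": 0,"dz": 0,"rx": 0,"ry": 0,"rz": 0,"fingers": 1}
  ]
}}

```text
clock: 19.65
tcp_pos: [0.5564, 0.1998, 0.1381]
orientation: [0.062, 0.676, 0.732, 0.064]
wrist_force: [0.3, -0.3, -2.6]
finger_gap: 0.0114
```

Request:
{"fn": "servo_tool", "kwargs": {
  "deltas": [
    {"dx": 0,"dy": 0,"dz": -1,"rx": 0,"ry": 0,"rz": 0,"fingers": 1},
    {"dx": 0,"dy": 0,"dz": -1,"rx": 0,"ry": 0,"rz": 0,"fingers": 1},
    {"dx": 0,"dy": 0,"dz": 0,"rx": 0,"ry": 0,"rz": 0,"fingers": 1}
  ]
}}

```text
clock: 19.95
tcp_pos: [0.5579, 0.1999, 0.1378]
orientation: [0.064, 0.676, 0.732, 0.065]
wrist_force: [-0.4, -1.6, 4.7]
finger_gap: 0.0121
```

The part is seated at the same height as when it lay there, and the weight is off the tool. I release it and back out.

Request:
{"fn": "servo_tool", "kwargs": {
  "deltas": [
    {"dx": -1,"dy": 0,"dz": 1,"rx": 0,"ry": 0,"rz": 0,"fingers": 1},
    {"dx": 0,"dy": 0,"dz": 0,"rx": 0,"ry": 0,"rz": 0,"fingers": 0.55},
    {"dx": 0,"dy": 0,"dz": 0,"rx": 0,"ry": 0,"rz": 0,"fingers": 0.4},
    {"dx": 0,"dy": 0,"dz": 0,"rx": 0,"ry": 0,"rz": 0,"fingers": 0.2},
    {"dx": 0,"dy": 0,"dz": 0,"rx": 0,"ry": 0,"rz": 0,"fingers": 0.1},
    {"dx": 0,"dy": 0,"dz": 0,"rx": 0,"ry": 0,"rz": 0,"fingers": 0.1}
  ]
}}

```text
clock: 20.55
tcp_pos: [0.5549, 0.1998, 0.1366]
orientation: [0.062, 0.676, 0.732, 0.063]
wrist_force: [0.0, 0.7, -0.4]
finger_gap: 0.0389
```

Request:
{"fn": "servo_tool", "kwargs": {
  "deltas": [
    {"dx": -3,"dy": 0,"dz": 15,"rx": 0,"ry": 0,"rz": 0,"fingers": 0.1},
    {"dx": -4,"dy": 0,"dz": 25,"rx": 0,"ry": 0,"rz": 0,"fingers": 0.1},
    {"dx": -5,"dy": 0,"dz": 25,"rx": 0,"ry": 0,"rz": 0,"fingers": 0.1},
    {"dx": -35,"dy": -2,"dz": 0,"rx": 0.0055,"ry": -0.07,"rz": 0,"fingers": 0},
    {"dx": -35,"dy": -2,"dz": 0,"rx": 0.0055,"ry": -0.07,"rz": 0,"fingers": 0},
    {"dx": -35,"dy": -2,"dz": 0,"rx": 0.0055,"ry": -0.07,"rz": 0,"fingers": 0},
    {"dx": -35,"dy": -2,"dz": 0,"rx": 0,"ry": 0,"rz": 0,"fingers": 0},
    {"dx": 0,"dy": 0,"dz": 0,"rx": 0,"ry": 0,"rz": 0,"fingers": 0}
  ]
}}

```text
clock: 21.35
tcp_pos: [0.3973, 0.191, 0.1999]
orientation: [0.131, 0.665, 0.722, 0.138]
wrist_force: [0.1, -0.4, 0.0]
finger_gap: 0.0429
```

Run:
```python
from h import *
r=wrist();T=r["T"];print(np.round(T[:3],3).tolist(),r["s"]["wrist_force"],r["s"]["joint_pos"])
H=cab(-.232,0,.06);print("pred px",proj(r,[H+k*yc for k in(-.06,0,.06)]).round(),"delta",1e3*(H-.054*T[:3,2]-T[:3,3]))
g=cv2.cvtColor(r["img"],cv2.COLOR_RGB2GRAY)
for d in cut_out("drawer_handle","wrist")[:1]:
    m=d["region"];print(round(d["confidence"],2),np.round(d["extent"]),[(v,np.nonzero(m[v])[0][[0,-1]].tolist()) for v in range(60,320,20) if m[v].any()])
p=proj(r,H)[0].astype(int)
for v in (-40,-20,0,20,35): print(p[0]-40,g[p[1]+v,p[0]-40:p[0]+40:2].tolist())
for c in ("scene","side"):
    s=read_camera(c);print(c,[ (round(d["confidence"],2),np.round(d["extent"]).tolist()) for d in cut_out("master",c)[:2]],proj(s,[cab(-.122,0,.079),cab(-.122,0,.025)]).round())
```

```text
[[-0.08, 0.924, 0.373, 0.397], [0.997, 0.077, 0.025, 0.191], [-0.006, 0.374, -0.928, 0.2]] [ 0.10987255 -0.39674183  0.02509401] [ 0.31344008 -0.10510096 -0.76455572  0.53910581 -0.09167604  1.7854146 ]
pred px [[319. 276.]
 [319. 208.]
 [320. 128.]] delta [ 38.28809528   2.40739772 -89.78769537]
0.81 [315.  57. 577. 293.] [(60, [395, 421]), (80, [357, 419]), (100, [357, 578]), (120, [322, 574]), (140, [316, 568]), (160, [317, 563]), (180, [316, 558]), (200, [317, 553]), (220, [317, 548]), (240, [316, 543]), (260, [316, 523]), (280, [319, 443])]
279 [206, 204, 209, 224, 108, 124, 126, 124, 84, 73, 188, 177, 180, 192, 207, 207, 214, 210, 218, 89, 166, 206, 227, 244, 243, 234, 208, 206, 206, 210, 102, 118, 122, 120, 82, 91, 83, 119, 137, 127]
279 [220, 210, 205, 169, 128, 90, 120, 112, 88, 80, 149, 176, 187, 184, 209, 204, 201, 208, 222, 92, 174, 208, 226, 243, 240, 232, 194, 206, 204, 215, 108, 121, 117, 107, 90, 81, 81, 144, 130, 131]
279 [176, 172, 182, 189, 99, 91, 86, 92, 87, 74, 187, 181, 183, 196, 207, 203, 204, 212, 197, 89, 160, 184, 232, 242, 238, 231, 174, 200, 204, 226, 113, 118, 128, 100, 86, 90, 109, 129, 133, 130]
279 [214, 220, 213, 210, 216, 111, 117, 117, 86, 82, 152, 186, 187, 207, 214, 223, 211, 214, 136, 101, 158, 186, 228, 241, 237, 232, 135, 114, 115, 117, 118, 116, 119, 107, 87, 84, 134, 133, 133, 134]
279 [210, 205, 208, 211, 210, 159, 118, 116, 101, 88, 66, 182, 179, 177, 175, 173, 186, 180, 150, 115, 184, 215, 230, 241, 236, 220, 184, 204, 223, 109, 125, 127, 104, 94, 91, 85, 131, 135, 130, 133]
scene [(0.69, [377.0, 231.0, 420.0, 254.0])] [[400. 230.]
 [398. 240.]]
side [(0.78, [238.0, 234.0, 276.0, 272.0])] [[260. 245.]
 [262. 259.]]
```

Request:
{"fn": "servo_tool", "kwargs": {
  "deltas": [
    {"dx": 4,"dy": 0,"dz": 2,"rx": 0,"ry": 0,"rz": 0,"fingers": 0},
    {"dx": 10,"dy": 0.5,"dz": -25,"rx": 0,"ry": 0,"rz": 0,"fingers": 0},
    {"dx": 10,"dy": 0.5,"dz": -25,"rx": 0,"ry": 0,"rz": 0,"fingers": 0},
    {"dx": 9,"dy": 1,"dz": -22,"rx": 0,"ry": 0,"rz": 0,"fingers": 0},
    {"dx": 8,"dy": 0.5,"dz": -20,"rx": 0,"ry": 0,"rz": 0,"fingers": 0},
    {"dx": 0,"dy": 0,"dz": 0,"rx": 0,"ry": 0,"rz": 0,"fingers": 0},
    {"dx": 0,"dy": 0,"dz": 0,"rx": 0,"ry": 0,"rz": 0,"fingers": 0}
  ]
}}

```text
clock: 22.35
tcp_pos: [0.4442, 0.194, 0.1114]
orientation: [0.132, 0.666, 0.721, 0.139]
wrist_force: [0.1, 0.1, 1.0]
finger_gap: 0.0427
```

Request:
{"fn": "servo_tool", "kwargs": {
  "deltas": [
    {"dx": 0,"dy": 0,"dz": 0,"rx": 0,"ry": 0,"rz": 0,"fingers": 1},
    {"dx": 0,"dy": 0,"dz": 0,"rx": 0,"ry": 0,"rz": 0,"fingers": 1},
    {"dx": 0,"dy": 0,"dz": 0,"rx": 0,"ry": 0,"rz": 0,"fingers": 1},
    {"dx": 0,"dy": 0,"dz": 0,"rx": 0,"ry": 0,"rz": 0,"fingers": 1}
  ],
  "newtons": 30
}}

```text
clock: 22.75
tcp_pos: [0.4439, 0.1943, 0.1122]
orientation: [0.133, 0.666, 0.721, 0.14]
wrist_force: [-2.2, -1.0, 0.0]
finger_gap: 0.0108
```

Request:
{"fn": "servo_tool", "kwargs": {
  "deltas": [
    {"dx": 4,"dy": 0.4,"dz": -1,"rx": 0.004,"ry": -0.05,"rz": 0,"fingers": 1},
    {"dx": 9,"dy": 0.7,"dz": -1.5,"rx": 0.004,"ry": -0.05,"rz": 0,"fingers": 1},
    {"dx": 12,"dy": 1,"dz": -1.5,"rx": 0.005,"ry": -0.06,"rz": 0,"fingers": 1},
    {"dx": 12,"dy": 1,"dz": -1.5,"rx": 0.005,"ry": -0.06,"rz": 0,"fingers": 1},
    {"dx": 15,"dy": 1.2,"dz": 0,"rx": 0,"ry": 0,"rz": 0,"fingers": 1},
    {"dx": 15,"dy": 1.2,"dz": 0,"rx": 0,"ry": 0,"rz": 0,"fingers": 1},
    {"dx": 15,"dy": 1.2,"dz": 0,"rx": 0,"ry": 0,"rz": 0,"fingers": 1},
    {"dx": 15,"dy": 1.2,"dz": 0,"rx": 0,"ry": 0,"rz": 0,"fingers": 1}
  ]
}}

```text
clock: 23.55
tcp_pos: [0.5419, 0.2018, 0.1068]
orientation: [0.206, 0.648, 0.7, 0.218]
wrist_force: [-1.9, -2.1, 0.4]
finger_gap: 0.0108
```

Request:
{"fn": "servo_tool", "kwargs": {
  "deltas": [
    {"dx": 15,"dy": 1.2,"dz": 0,"rx": 0,"ry": 0,"rz": 0,"fingers": 1},
    {"dx": 15,"dy": 1.2,"dz": 0,"rx": 0,"ry": 0,"rz": 0,"fingers": 1},
    {"dx": 10,"dy": 0.8,"dz": 0,"rx": 0,"ry": 0,"rz": 0,"fingers": 1},
    {"dx": 5,"dy": 0.4,"dz": 0,"rx": 0,"ry": 0,"rz": 0,"fingers": 1},
    {"dx": 0,"dy": 0,"dz": 0,"rx": 0,"ry": 0,"rz": 0,"fingers": 1}
  ]
}}

```text
clock: 24.05
tcp_pos: [0.5871, 0.2053, 0.1068]
orientation: [0.206, 0.648, 0.7, 0.219]
wrist_force: [0.8, -4.1, 1.3]
finger_gap: 0.0108
```

Request:
{"fn": "servo_tool", "kwargs": {
  "deltas": [
    {"dx": 3,"dy": 0.3,"dz": 0,"rx": 0,"ry": 0,"rz": 0,"fingers": 1},
    {"dx": 3,"dy": 0.3,"dz": 0,"rx": 0,"ry": 0,"rz": 0,"fingers": 1},
    {"dx": 0,"dy": 0,"dz": 0,"rx": 0,"ry": 0,"rz": 0,"fingers": 1}
  ]
}}

```text
clock: 24.35
tcp_pos: [0.5923, 0.2058, 0.1068]
orientation: [0.206, 0.648, 0.7, 0.218]
wrist_force: [1.5, -4.6, 0.5]
finger_gap: 0.0106
```

Request:
{"fn": "servo_tool", "kwargs": {
  "deltas": [
    {"dx": 3,"dy": 0.3,"dz": 0,"rx": 0,"ry": 0,"rz": 0,"fingers": 1},
    {"dx": 2,"dy": 0.2,"dz": 0,"rx": 0,"ry": 0,"rz": 0,"fingers": 1},
    {"dx": 0,"dy": 0,"dz": 0,"rx": 0,"ry": 0,"rz": 0,"fingers": 1}
  ]
}}

```text
clock: 24.65
tcp_pos: [0.5933, 0.2062, 0.1061]
orientation: [0.204, 0.648, 0.701, 0.216]
wrist_force: [-21.8, -7.7, 21.4]
finger_gap: 0.0108
```

Request:
{"fn": "servo_tool", "kwargs": {
  "deltas": [
    {"dx": 2,"dy": 0.2,"dz": 0,"rx": 0,"ry": 0,"rz": 0,"fingers": 1},
    {"dx": 2,"dy": 0.2,"dz": 0,"rx": 0,"ry": 0,"rz": 0,"fingers": 1},
    {"dx": 0,"dy": 0,"dz": 0,"rx": 0,"ry": 0,"rz": 0,"fingers": 1}
  ]
}}

```text
clock: 24.95
tcp_pos: [0.5949, 0.2069, 0.1041]
orientation: [0.202, 0.648, 0.702, 0.215]
wrist_force: [-25.7, -6.4, 20.2]
finger_gap: 0.011
```

The drawer is firmly home (22–26 N reaction, at the predicted position). I release and back away along the tool axis.

Request:
{"fn": "servo_tool", "kwargs": {
  "deltas": [
    {"dx": -4,"dy": 0,"dz": 0,"rx": 0,"ry": 0,"rz": 0,"fingers": 1},
    {"dx": 0,"dy": 0,"dz": 0,"rx": 0,"ry": 0,"rz": 0,"fingers": 0.3},
    {"dx": 0,"dy": 0,"dz": 0,"rx": 0,"ry": 0,"rz": 0,"fingers": 0.2},
    {"dx": 0,"dy": 0,"dz": 0,"rx": 0,"ry": 0,"rz": 0,"fingers": 0.2}
  ]
}}

```text
clock: 25.35
tcp_pos: [0.598, 0.2079, 0.1072]
orientation: [0.205, 0.647, 0.701, 0.22]
wrist_force: [-0.5, 0.5, 0.8]
finger_gap: 0.034
```

Run:
```python
from h import *
s=env.get_state();q=s["orientation"];t=Ro.from_quat(np.r_[q[1:],q[0]]).as_matrix()[:,2];g=s["tcp_pos"]+.054*t
print(s["tcp_pos"],t,(g-C0)@xc,g[2],s["wrist_force"])
```

```text
[0.59803164 0.20788596 0.10718896] [ 0.5721445   0.04214096 -0.81906948] -0.05809532557059891 0.06295920334119326 [-0.52011053  0.51457631  0.77168727]
```

Request:
{"fn": "servo_tool", "kwargs": {
  "deltas": [
    {"dx": -8,"dy": -0.6,"dz": 11.5,"rx": 0,"ry": 0,"rz": 0,"fingers": 0.2},
    {"dx": -14,"dy": -1,"dz": 20,"rx": 0,"ry": 0,"rz": 0,"fingers": 0.2},
    {"dx": -17,"dy": -1.3,"dz": 24.5,"rx": 0,"ry": 0,"rz": 0,"fingers": 0.2},
    {"dx": -20,"dy": -1.5,"dz": 28.5,"rx": 0,"ry": 0,"rz": 0,"fingers": 0.2},
    {"dx": -25,"dy": -2,"dz": 36,"rx": 0,"ry": 0,"rz": 0,"fingers": 0.2},
    {"dx": -25,"dy": -2,"dz": 36,"rx": 0,"ry": 0,"rz": 0,"fingers": 0.1},
    {"dx": 0,"dy": 0,"dz": 0,"rx": 0,"ry": 0,"rz": 0,"fingers": 0.1}
  ]
}}

```text
clock: 26.05
tcp_pos: [0.4887, 0.1999, 0.2696]
orientation: [0.207, 0.646, 0.7, 0.223]
wrist_force: [0.6, -0.9, 0.7]
finger_gap: 0.0384
```

Run:
```python
from h import *
r=wrist();T=r["T"];print(np.round(T[:3],3).tolist(),r["s"]["wrist_force"])
H=cab(-.062,0,.06);p=proj(r,H)[0];print("pred px",p)
g=cv2.cvtColor(r["img"],cv2.COLOR_RGB2GRAY);p=p.astype(int)
for v in (-30,-15,0,15,30): print(p[0]-40,g[p[1]+v,p[0]-40:p[0]+40:2].tolist())
# hood bar plan
Hb=np.array([.5777,-.170,.2735]);print(Hb)
```

```text
[[-0.079, 0.812, 0.579, 0.489], [0.997, 0.065, 0.044, 0.2], [-0.002, 0.58, -0.814, 0.27]] [ 0.58148948 -0.94867271  0.66308663]
pred px [307.69165022 180.95133379]
267 [210, 160, 114, 121, 89, 79, 85, 81, 129, 213, 177, 183, 188, 185, 190, 176, 187, 100, 188, 233, 146, 143, 120, 84, 83, 74, 154, 150, 151, 147, 149, 151, 153, 149, 148, 152, 152, 148, 149, 144]
267 [207, 210, 110, 116, 95, 92, 92, 89, 180, 211, 191, 180, 181, 170, 177, 169, 227, 93, 181, 225, 205, 140, 113, 100, 94, 83, 152, 148, 149, 152, 156, 152, 146, 148, 146, 150, 156, 152, 143, 155]
267 [215, 227, 100, 119, 122, 89, 91, 86, 67, 215, 210, 187, 181, 176, 179, 174, 222, 100, 176, 225, 146, 144, 117, 80, 83, 81, 150, 152, 155, 152, 151, 153, 147, 150, 148, 152, 150, 156, 152, 154]
267 [213, 203, 160, 120, 117, 100, 80, 90, 79, 185, 222, 198, 182, 175, 176, 178, 213, 111, 168, 221, 199, 141, 123, 90, 89, 82, 158, 152, 155, 155, 153, 149, 149, 153, 150, 156, 150, 150, 146, 151]
267 [199, 204, 222, 109, 121, 79, 84, 91, 82, 82, 74, 137, 188, 189, 188, 178, 184, 116, 161, 230, 120, 151, 102, 82, 86, 75, 164, 153, 149, 148, 149, 148, 152, 153, 151, 148, 157, 159, 153, 152]
[ 0.5777 -0.17    0.2735]
```

The handle is at the home position (measured pixel about 306, predicted 308). Next is the hood bar, from above and with less lean.

Request:
{"fn": "servo_tool", "kwargs": {
  "deltas": [
    {"dx": 0,"dy": -20,"dz": 25,"rx": 0,"ry": 0,"rz": -0.05,"fingers": 0},
    {"dx": 3,"dy": -35,"dz": 25,"rx": 0,"ry": 0,"rz": -0.05,"fingers": 0},
    {"dx": 5,"dy": -40,"dz": 25,"rx": 0,"ry": 0,"rz": -0.05,"fingers": 0},
    {"dx": 7,"dy": -40,"dz": 25,"rx": 0,"ry": 0,"rz": -0.05,"fingers": 0},
    {"dx": 7,"dy": -40,"dz": 14,"rx": 0,"ry": 0,"rz": -0.053,"fingers": 0},
    {"dx": 9,"dy": -40,"dz": 0,"rx": 0.021,"ry": 0.115,"rz": 0,"fingers": 0},
    {"dx": 9,"dy": -40,"dz": 0,"rx": 0.021,"ry": 0.115,"rz": 0,"fingers": 0},
    {"dx": 10,"dy": -40,"dz": 0,"rx": 0.021,"ry": 0.115,"rz": 0,"fingers": 0}
  ]
}}

```text
clock: 26.9
tcp_pos: [0.5385, -0.0982, 0.3768]
orientation: [0.098, 0.76, 0.637, 0.081]
wrist_force: [2.0, -0.2, 0.4]
finger_gap: 0.0429
```

Request:
{"fn": "servo_tool", "kwargs": {
  "deltas": [
    {"dx": 0,"dy": -40,"dz": 0,"rx": 0,"ry": 0,"rz": 0,"fingers": 0},
    {"dx": 0,"dy": -30,"dz": 0,"rx": 0,"ry": 0,"rz": 0,"fingers": 0},
    {"dx": 0,"dy": 0,"dz": 0,"rx": 0,"ry": 0,"rz": 0,"fingers": 0},
    {"dx": 0,"dy": 0,"dz": 0,"rx": 0,"ry": 0,"rz": 0,"fingers": 0}
  ]
}}

```text
clock: 27.3
tcp_pos: [0.5383, -0.1671, 0.375]
orientation: [0.098, 0.76, 0.637, 0.082]
wrist_force: [0.7, -0.3, -0.3]
finger_gap: 0.0429
```

Run:
```python
from h import *
r=wrist();T=r["T"];print(np.round(T[:3],3).tolist(),"yaw x",np.degrees(np.arctan2(T[1,0],T[0,0])))
u=np.array([.179,.984,0]);H=np.array([.5777,-.170,.2735]);print("pred px",proj(r,[H+k*u for k in(-.06,-.03,0,.03,.06)]).round(),"delta",1e3*(H-.054*T[:3,2]-T[:3,3]))
cv2.imwrite("pics/w10.png",r["img"][:,:,::-1])
for d in cut_out("hood_bar","wrist")[:2]:
    m=d["region"];print(round(d["confidence"],2),np.round(d["extent"]),[(v,np.nonzero(m[v])[0][[0,-1]].tolist()) for v in range(40,320,20) if m[v].any()])
g=cv2.cvtColor(r["img"],cv2.COLOR_RGB2GRAY)
for v in (60,90,120,150,180,210,240): print(v,g[v,240:400:4].tolist())
```

```text
[[0.175, 0.953, 0.249, 0.538], [0.984, -0.169, -0.045, -0.167], [-0.001, 0.253, -0.967, 0.375]] yaw x 79.89830612999138
pred px [[334. 305.]
 [335. 266.]
 [336. 223.]
 [337. 176.]
 [339. 125.]] delta [ 25.95295637  -0.48757808 -49.2933187 ]
0.59 [325.  62. 396. 316.] [(80, [347, 389]), (100, [345, 385]), (120, [339, 383]), (140, [333, 381]), (160, [332, 378]), (180, [331, 376]), (200, [329, 373]), (220, [328, 372]), (240, [327, 358]), (260, [326, 357]), (280, [325, 358]), (300, [323, 363])]
60 [239, 239, 238, 236, 241, 238, 238, 237, 240, 242, 241, 234, 236, 242, 235, 237, 234, 235, 237, 226, 235, 241, 242, 234, 239, 239, 238, 250, 247, 248, 236, 235, 236, 243, 239, 241, 239, 242, 240, 238]
90 [77, 81, 76, 80, 83, 81, 79, 81, 86, 28, 36, 27, 31, 23, 29, 20, 30, 23, 18, 20, 17, 20, 19, 11, 16, 18, 7, 255, 255, 255, 210, 255, 255, 254, 253, 195, 254, 238, 242, 235]
120 [77, 86, 82, 86, 42, 26, 80, 78, 81, 29, 33, 35, 37, 31, 29, 21, 19, 18, 30, 23, 19, 20, 21, 27, 22, 155, 215, 214, 255, 254, 246, 254, 255, 255, 238, 255, 247, 241, 237, 239]
150 [34, 31, 34, 27, 26, 25, 81, 74, 81, 26, 24, 18, 13, 27, 34, 16, 22, 20, 22, 21, 17, 18, 27, 16, 204, 244, 254, 252, 226, 240, 254, 254, 254, 244, 255, 253, 242, 239, 237, 240]
180 [61, 60, 62, 65, 26, 14, 63, 58, 53, 27, 24, 26, 19, 26, 24, 25, 15, 25, 20, 25, 20, 20, 22, 133, 233, 250, 253, 247, 232, 254, 254, 254, 250, 250, 251, 240, 240, 240, 239, 239]
210 [51, 53, 53, 52, 63, 59, 60, 63, 68, 25, 21, 27, 30, 30, 19, 26, 18, 25, 16, 22, 28, 24, 13, 152, 177, 183, 178, 255, 239, 254, 254, 253, 233, 252, 239, 239, 237, 235, 238, 236]
240 [46, 95, 116, 172, 243, 157, 114, 112, 19, 255, 243, 242, 244, 240, 241, 239, 240, 235, 236, 238, 237, 242, 105, 143, 147, 137, 95, 225, 242, 241, 12, 92, 102, 105, 242, 235, 239, 242, 239, 241]
```

Run:
```python
from h import *
r=wrist();T=r["T"];g=cv2.cvtColor(r["img"],cv2.COLOR_RGB2GRAY).astype(float)
L=[]
for v in range(130,270,5):
    row=cv2.GaussianBlur(g,(3,3),0)[v]; print(v,row[316:366:2].astype(int).tolist()) if v%25==0 else 0
for z in (.2735,.279):
  e=[onz(r,p,z) for p in [(338.5,120),(333.5,150),(330,210),(327.5,240),(326,260)]]
  v=e[0]-e[-1];print(z,np.degrees(np.arctan2(v[1],v[0])),np.round(e,4).tolist())
# box front edge direction: black/bright edge of hood; box side from scene
s=read_camera("scene");
for d in cut_out("hood_bar","scene")[:2]: print(d["confidence"],d["extent"])
```

```text
150 [19, 22, 22, 24, 21, 24, 23, 21, 25, 111, 191, 228, 242, 249, 252, 251, 252, 249, 239, 242, 239, 251, 254, 254, 254]
175 [22, 20, 22, 22, 22, 24, 23, 22, 96, 182, 226, 241, 248, 252, 253, 252, 249, 237, 240, 238, 251, 254, 254, 254, 254]
200 [22, 21, 22, 22, 22, 21, 18, 76, 140, 166, 204, 217, 223, 222, 191, 221, 235, 237, 239, 252, 254, 254, 253, 253, 254]
225 [18, 16, 16, 17, 17, 12, 55, 117, 132, 139, 143, 144, 144, 140, 125, 178, 242, 239, 253, 254, 254, 254, 254, 253, 243]
250 [236, 236, 235, 237, 238, 201, 137, 188, 219, 233, 240, 243, 242, 245, 233, 227, 232, 240, 239, 240, 242, 189, 25, 18, 21]
0.2735 75.84969588472477 [[0.5888, -0.1068, 0.2735], [0.5832, -0.1231, 0.2735], [0.5752, -0.1592, 0.2735], [0.5704, -0.1788, 0.2735], [0.5672, -0.1925, 0.2735]]
0.279 75.84969588472474 [[0.587, -0.1063, 0.279], [0.5816, -0.122, 0.279], [0.5739, -0.157, 0.279], [0.5692, -0.1759, 0.279], [0.5661, -0.1891, 0.279]]
0.84 [210.3, 141.6, 294.7, 249.4]
```

Request:
{"fn": "servo_tool", "kwargs": {
  "deltas": [
    {"dx": 14,"dy": 1,"dz": 0,"rx": 0,"ry": 0,"rz": -0.06,"fingers": 0},
    {"dx": 0,"dy": 0,"dz": 0,"rx": 0,"ry": 0,"rz": 0,"fingers": 0},
    {"dx": 4,"dy": 0,"dz": -16,"rx": 0,"ry": 0,"rz": 0,"fingers": 0},
    {"dx": 4,"dy": 0,"dz": -17,"rx": 0,"ry": 0,"rz": 0,"fingers": 0},
    {"dx": 4,"dy": 0,"dz": -16,"rx": 0,"ry": 0,"rz": 0,"fingers": 0},
    {"dx": 0,"dy": 0,"dz": 0,"rx": 0,"ry": 0,"rz": 0,"fingers": 0},
    {"dx": 0,"dy": 0,"dz": 0,"rx": 0,"ry": 0,"rz": 0,"fingers": 0}
  ]
}}

```text
clock: 28.25
tcp_pos: [0.5636, -0.1646, 0.328]
orientation: [0.101, 0.778, 0.615, 0.079]
wrist_force: [0.0, -0.3, -0.0]
finger_gap: 0.0426
```

Run:
```python
from h import *
r=wrist();T=r["T"];G=T[:3,3]+.054*T[:3,2];print(np.round(T[:3],3).tolist(),G,r["s"]["wrist_force"])
print(proj(r,[G,G+.03*T[:3,0]]))
g=cv2.GaussianBlur(cv2.cvtColor(r["img"],cv2.COLOR_RGB2GRAY),(3,3),0)
for v in range(120,300,15): print(v,g[v,260:390:4].tolist())
for d in cut_out("hood_bar","wrist")[:1]:
    m=d["region"];print(round(d["confidence"],2),np.round(d["extent"]),[(v,np.nonzero(m[v])[0][[0,-1]].tolist()) for v in range(40,320,20) if m[v].any()])
```

```text
[[0.231, 0.941, 0.247, 0.564], [0.973, -0.223, -0.061, -0.165], [-0.002, 0.255, -0.967, 0.328]] [ 0.57698183 -0.16793632  0.27577093] [ 0.04909874 -0.26747697 -0.03779922]
[[316.50442937 274.59536239]
 [316.59676241 212.88677433]]
120 [31, 31, 30, 32, 31, 32, 23, 20, 21, 22, 22, 21, 22, 23, 22, 22, 11, 255, 255, 255, 255, 184, 239, 239, 254, 254, 254, 252, 254, 251, 242, 240, 236]
135 [31, 30, 21, 20, 30, 29, 28, 20, 21, 19, 23, 21, 23, 22, 22, 27, 19, 255, 255, 255, 255, 187, 238, 238, 254, 254, 254, 251, 254, 250, 239, 239, 237]
150 [29, 32, 19, 22, 27, 28, 24, 22, 23, 23, 20, 25, 169, 229, 246, 253, 252, 249, 227, 156, 179, 210, 238, 240, 254, 254, 254, 249, 253, 242, 240, 238, 237]
165 [23, 20, 20, 20, 21, 31, 27, 23, 22, 22, 19, 22, 169, 231, 246, 252, 254, 250, 225, 252, 254, 214, 237, 245, 253, 254, 253, 251, 252, 238, 238, 237, 237]
180 [41, 21, 21, 23, 23, 22, 22, 22, 22, 21, 21, 19, 162, 229, 246, 251, 253, 249, 231, 255, 247, 222, 236, 248, 253, 254, 254, 253, 251, 239, 237, 234, 238]
195 [45, 20, 19, 20, 21, 25, 28, 20, 23, 19, 20, 17, 157, 229, 246, 251, 253, 249, 232, 2
[... 589 characters left out ...]
75, 126, 116, 131, 138, 141, 137, 128, 160, 254, 229, 221, 223, 238, 243, 13, 22, 29, 110, 110, 98, 25, 24]
270 [44, 20, 21, 21, 145, 237, 237, 239, 233, 234, 233, 234, 129, 129, 139, 140, 139, 129, 179, 254, 220, 218, 231, 239, 242, 14, 20, 19, 18, 110, 109, 111, 42]
285 [30, 20, 21, 18, 240, 235, 234, 237, 235, 236, 234, 236, 143, 129, 140, 141, 139, 128, 205, 254, 217, 215, 239, 237, 239, 174, 18, 21, 29, 30, 27, 26, 26]
0.89 [308.  52. 388. 345.] [(60, [326, 387]), (80, [326, 381]), (100, [327, 377]), (120, [326, 376]), (140, [309, 375]), (160, [305, 374]), (180, [305, 373]), (200, [306, 372]), (220, [306, 371]), (240, [307, 358]), (260, [306, 358]), (280, [306, 359]), (300, [308, 363])]
```

The bar is centred between the fingers and parallel to the tool, so I compute the arc and grip softly.

Request:
{"fn": "servo_tool", "kwargs": {
  "deltas": [
    {"dx": 1,"dy": 0,"dz": -2,"rx": 0,"ry": 0,"rz": 0,"fingers": 1},
    {"dx": 0,"dy": 0,"dz": 0,"rx": 0,"ry": 0,"rz": 0,"fingers": 1},
    {"dx": 0,"dy": 0,"dz": 0,"rx": 0,"ry": 0,"rz": 0,"fingers": 1},
    {"dx": 0,"dy": 0,"dz": 0,"rx": 0,"ry": 0,"rz": 0,"fingers": 1}
  ],
  "newtons": 25
}}

```text
clock: 28.75
tcp_pos: [0.5651, -0.1652, 0.3263]
orientation: [0.102, 0.778, 0.615, 0.079]
wrist_force: [-1.1, -0.0, 1.9]
finger_gap: 0.0108
```

Run:
```python
from h import *
a=np.r_[np.linspace(1.1876,.20,22),np.linspace(.2,.0213,9)[1:]];h=235.05*np.cos(a);z=235.05*np.sin(a)
for i in range(len(a)-1): print(i,round(-.972*(h[i+1]-h[i]),1),round(.233*(h[i+1]-h[i]),1),round(z[i+1]-z[i],1))
```

```text
0 -9.9 2.4 -4.4
1 -9.7 2.3 -4.8
2 -9.4 2.3 -5.3
3 -9.2 2.2 -5.8
4 -8.9 2.1 -6.2
5 -8.6 2.1 -6.6
6 -8.3 2.0 -7.0
7 -8.0 1.9 -7.4
8 -7.6 1.8 -7.8
9 -7.3 1.7 -8.2
10 -6.9 1.6 -8.5
11 -6.5 1.6 -8.8
12 -6.1 1.5 -9.1
13 -5.6 1.4 -9.4
14 -5.2 1.2 -9.7
15 -4.8 1.1 -9.9
16 -4.3 1.0 -10.1
17 -3.8 0.9 -10.3
18 -3.4 0.8 -10.5
19 -2.9 0.7 -10.7
20 -2.4 0.6 -10.8
21 -1.0 0.2 -5.2
22 -0.8 0.2 -5.2
23 -0.7 0.2 -5.2
24 -0.6 0.1 -5.2
25 -0.5 0.1 -5.2
26 -0.4 0.1 -5.2
27 -0.3 0.1 -5.2
28 -0.2 0.0 -5.2
```

Request:
{"fn": "servo_tool", "kwargs": {
  "deltas": [
    {"dx": -9.9,"dy": 2.4,"dz": -4.4,"rx": 0,"ry": 0,"rz": 0,"fingers": 1},
    {"dx": -9.7,"dy": 2.3,"dz": -4.8,"rx": 0,"ry": 0,"rz": 0,"fingers": 1},
    {"dx": -9.4,"dy": 2.3,"dz": -5.3,"rx": 0,"ry": 0,"rz": 0,"fingers": 1},
    {"dx": -9.2,"dy": 2.2,"dz": -5.8,"rx": 0,"ry": 0,"rz": 0,"fingers": 1},
    {"dx": -8.9,"dy": 2.1,"dz": -6.2,"rx": 0,"ry": 0,"rz": 0,"fingers": 1},
    {"dx": 0,"dy": 0,"dz": 0,"rx": 0,"ry": 0,"rz": 0,"fingers": 1}
  ]
}}

```text
clock: 29.35
tcp_pos: [0.5168, -0.154, 0.2992]
orientation: [0.102, 0.779, 0.614, 0.078]
wrist_force: [-4.6, -1.7, 2.1]
finger_gap: 0.0107
```

Moving well at low forces.

Request:
{"fn": "servo_tool", "kwargs": {
  "deltas": [
    {"dx": -8.6,"dy": 2.1,"dz": -6.6,"rx": 0,"ry": 0,"rz": 0,"fingers": 1},
    {"dx": -8.3,"dy": 2,"dz": -7,"rx": 0,"ry": 0,"rz": 0,"fingers": 1},
    {"dx": -8,"dy": 1.9,"dz": -7.4,"rx": 0,"ry": 0,"rz": 0,"fingers": 1},
    {"dx": -7.6,"dy": 1.8,"dz": -7.8,"rx": 0,"ry": 0,"rz": 0,"fingers": 1},
    {"dx": -7.3,"dy": 1.7,"dz": -8.2,"rx": 0,"ry": 0,"rz": 0,"fingers": 1},
    {"dx": -6.9,"dy": 1.6,"dz": -8.5,"rx": 0,"ry": 0,"rz": 0,"fingers": 1},
    {"dx": -6.5,"dy": 1.6,"dz": -8.8,"rx": 0,"ry": 0,"rz": 0,"fingers": 1},
    {"dx": -6.1,"dy": 1.5,"dz": -9.1,"rx": 0,"ry": 0,"rz": 0,"fingers": 1}
  ]
}}

```text
clock: 30.15
tcp_pos: [0.4589, -0.1403, 0.2357]
orientation: [0.103, 0.778, 0.614, 0.079]
wrist_force: [0.9, -5.4, -0.0]
finger_gap: 0.011
```

Request:
{"fn": "servo_tool", "kwargs": {
  "deltas": [
    {"dx": -5.6,"dy": 1.4,"dz": -9.4,"rx": 0,"ry": 0,"rz": 0,"fingers": 1},
    {"dx": -5.2,"dy": 1.2,"dz": -9.7,"rx": 0,"ry": 0,"rz": 0,"fingers": 1},
    {"dx": -4.8,"dy": 1.1,"dz": -9.9,"rx": 0,"ry": 0,"rz": 0,"fingers": 1},
    {"dx": -4.3,"dy": 1,"dz": -10.1,"rx": 0,"ry": 0,"rz": 0,"fingers": 1},
    {"dx": -3.8,"dy": 0.9,"dz": -10.3,"rx": 0,"ry": 0,"rz": 0,"fingers": 1},
    {"dx": 0,"dy": 0,"dz": 0,"rx": 0,"ry": 0,"rz": 0,"fingers": 1}
  ]
}}

```text
clock: 30.75
tcp_pos: [0.4347, -0.1347, 0.1852]
orientation: [0.102, 0.779, 0.614, 0.078]
wrist_force: [6.1, -7.4, -5.7]
finger_gap: 0.0113
```

Request:
{"fn": "servo_tool", "kwargs": {
  "deltas": [
    {"dx": -3,"dy": 0.5,"dz": -9.5,"rx": 0,"ry": 0,"rz": 0,"fingers": 1},
    {"dx": -2.5,"dy": 0.4,"dz": -9.5,"rx": 0,"ry": 0,"rz": 0,"fingers": 1},
    {"dx": -2,"dy": 0.3,"dz": -8,"rx": 0,"ry": 0,"rz": 0,"fingers": 1},
    {"dx": -1.5,"dy": 0.2,"dz": -7,"rx": 0,"ry": 0,"rz": 0,"fingers": 1},
    {"dx": -1,"dy": 0.2,"dz": -6,"rx": 0,"ry": 0,"rz": 0,"fingers": 1},
    {"dx": -0.8,"dy": 0.1,"dz": -5,"rx": 0,"ry": 0,"rz": 0,"fingers": 1},
    {"dx": -0.7,"dy": 0.1,"dz": -5,"rx": 0,"ry": 0,"rz": 0,"fingers": 1},
    {"dx": 0,"dy": 0,"dz": 0,"rx": 0,"ry": 0,"rz": 0,"fingers": 1}
  ]
}}

```text
clock: 31.55
tcp_pos: [0.4241, -0.1324, 0.1358]
orientation: [0.102, 0.778, 0.615, 0.08]
wrist_force: [7.0, -3.7, -4.7]
finger_gap: 0.0109
```

Request:
{"fn": "servo_tool", "kwargs": {
  "deltas": [
    {"dx": -0.5,"dy": 0.1,"dz": -4,"rx": 0,"ry": 0,"rz": 0,"fingers": 1},
    {"dx": -0.4,"dy": 0.1,"dz": -4,"rx": 0,"ry": 0,"rz": 0,"fingers": 1},
    {"dx": -0.3,"dy": 0,"dz": -4,"rx": 0,"ry": 0,"rz": 0,"fingers": 1},
    {"dx": 0,"dy": 0,"dz": 0,"rx": 0,"ry": 0,"rz": 0,"fingers": 1}
  ]
}}

```text
clock: 31.95
tcp_pos: [0.4231, -0.1322, 0.1241]
orientation: [0.102, 0.778, 0.615, 0.08]
wrist_force: [7.1, -3.8, -4.0]
finger_gap: 0.0106
```

Request:
{"fn": "servo_tool", "kwargs": {
  "deltas": [
    {"dx": 0,"dy": 0,"dz": -3,"rx": 0,"ry": 0,"rz": 0,"fingers": 1},
    {"dx": 0,"dy": 0,"dz": -3,"rx": 0,"ry": 0,"rz": 0,"fingers": 1},
    {"dx": 0,"dy": 0,"dz": 0,"rx": 0,"ry": 0,"rz": 0,"fingers": 1}
  ]
}}

```text
clock: 32.25
tcp_pos: [0.423, -0.1322, 0.1185]
orientation: [0.102, 0.778, 0.615, 0.08]
wrist_force: [5.9, -3.3, -1.3]
finger_gap: 0.0109
```

Request:
{"fn": "servo_tool", "kwargs": {
  "deltas": [
    {"dx": 0,"dy": 0,"dz": -2,"rx": 0,"ry": 0,"rz": 0,"fingers": 1},
    {"dx": 0,"dy": 0,"dz": -2,"rx": 0,"ry": 0,"rz": 0,"fingers": 1},
    {"dx": 0,"dy": 0,"dz": 0,"rx": 0,"ry": 0,"rz": 0,"fingers": 1}
  ]
}}

```text
clock: 32.55
tcp_pos: [0.4236, -0.1324, 0.1162]
orientation: [0.103, 0.778, 0.615, 0.08]
wrist_force: [-3.1, 0.5, 20.0]
finger_gap: 0.011
```

Request:
{"fn": "servo_tool", "kwargs": {
  "deltas": [
    {"dx": 0,"dy": 0,"dz": -1.5,"rx": 0,"ry": 0,"rz": 0,"fingers": 1},
    {"dx": 0,"dy": 0,"dz": -1.5,"rx": 0,"ry": 0,"rz": 0,"fingers": 1},
    {"dx": 0,"dy": 0,"dz": 0,"rx": 0,"ry": 0,"rz": 0,"fingers": 1}
  ]
}}

```text
clock: 32.85
tcp_pos: [0.424, -0.1325, 0.1139]
orientation: [0.104, 0.778, 0.615, 0.081]
wrist_force: [-4.5, 0.9, 26.4]
finger_gap: 0.0109
```

The hood met its seat at about the expected height (20–26 N up-force). I relieve, release and back off, then check.

Request:
{"fn": "servo_tool", "kwargs": {
  "deltas": [
    {"dx": 0,"dy": 0,"dz": 2,"rx": 0,"ry": 0,"rz": 0,"fingers": 1},
    {"dx": 0,"dy": 0,"dz": 0,"rx": 0,"ry": 0,"rz": 0,"fingers": 0.4},
    {"dx": 0,"dy": 0,"dz": 0,"rx": 0,"ry": 0,"rz": 0,"fingers": 0.1},
    {"dx": 0,"dy": 0,"dz": 0,"rx": 0,"ry": 0,"rz": 0,"fingers": 0.1},
    {"dx": 0,"dy": 0,"dz": 0,"rx": 0,"ry": 0,"rz": 0,"fingers": 0.1}
  ]
}}

```text
clock: 33.35
tcp_pos: [0.4211, -0.1314, 0.1124]
orientation: [0.1, 0.778, 0.615, 0.078]
wrist_force: [0.1, -1.2, 0.0]
finger_gap: 0.0389
```

Request:
{"fn": "servo_tool", "kwargs": {
  "deltas": [
    {"dx": -3,"dy": 1,"dz": 12,"rx": 0,"ry": 0,"rz": 0,"fingers": 0.1},
    {"dx": -6,"dy": 1.5,"dz": 24,"rx": 0,"ry": 0,"rz": 0,"fingers": 0.1},
    {"dx": -9,"dy": 2,"dz": 35,"rx": 0,"ry": 0,"rz": 0,"fingers": 0.1},
    {"dx": -10,"dy": 2,"dz": 40,"rx": 0,"ry": 0,"rz": 0,"fingers": 0.1},
    {"dx": 0,"dy": 0,"dz": 0,"rx": 0,"ry": 0,"rz": 0,"fingers": 0.1}
  ]
}}

```text
clock: 33.85
tcp_pos: [0.3955, -0.1264, 0.229]
orientation: [0.105, 0.778, 0.614, 0.08]
wrist_force: [0.2, 0.1, 0.2]
finger_gap: 0.0386
```

Run:
```python
from h import *
r=wrist();T=r["T"];print(np.round(T[:3],3).tolist(),r["s"]["wrist_force"])
b=np.array([.4355,-.1355,.0605]);u=np.array([.233,.972,0]);print("pred",proj(r,[b+k*u for k in(-.06,0,.06)]).round())
g=cv2.GaussianBlur(cv2.cvtColor(r["img"],cv2.COLOR_RGB2GRAY),(3,3),0);p=proj(r,b)[0].astype(int)
for v in(-40,-20,0,20): print(p[0]-40,g[p[1]+v,p[0]-40:p[0]+40:2].tolist())
for c in ("scene","side"):
    s=read_camera(c);cv2.imwrite(f"pics/{c}9.png",s["img"][:,:,::-1])
    print(c,"hood pred bar ends",proj(s,[b-.06*u,b+.06*u]).round().tolist())
    for n in("hood","hood_bar","drawer_handle","screwdriver","clamp","bin"): print(n,[(round(d["confidence"],2),np.round(d["extent"]).tolist()) for d in cut_out(n,c)[:1]])
```

```text
[[0.232, 0.939, 0.254, 0.395], [0.973, -0.223, -0.065, -0.126], [-0.004, 0.262, -0.965, 0.229]] [0.21195575 0.14439654 0.16794595]
pred [[312. 262.]
 [311. 198.]
 [311. 124.]]
271 [211, 190, 171, 168, 208, 178, 221, 207, 125, 120, 125, 125, 106, 110, 184, 188, 186, 189, 152, 163, 213, 233, 245, 245, 233, 206, 214, 214, 219, 208, 208, 213, 212, 209, 208, 140, 127, 130, 129, 122]
271 [99, 94, 91, 99, 125, 124, 170, 216, 166, 127, 128, 131, 123, 147, 189, 185, 187, 189, 155, 155, 208, 231, 243, 244, 233, 222, 222, 219, 211, 217, 212, 210, 210, 213, 214, 166, 122, 125, 130, 104]
271 [190, 185, 181, 182, 184, 186, 190, 195, 143, 92, 96, 94, 92, 88, 149, 188, 183, 182, 163, 130, 181, 204, 224, 227, 215, 197, 208, 202, 213, 221, 220, 215, 211, 212, 212, 138, 129, 129, 131, 78]
271 [194, 191, 190, 186, 187, 196, 228, 227, 193, 133, 130, 127, 129, 111, 158, 184, 191, 192, 195, 129, 177, 203, 222, 227, 212, 186, 212, 216, 208, 208, 213, 213, 216, 217, 189, 139, 127, 127, 125, 56]
scene hood pred bar ends [[281.0, 162.0], [315.0, 178.0]]
hood [(0.86, [222.0, 163.0, 318.0, 240.0])]
hood_bar [(0.57, [219.0, 160.0, 322.0, 247.0])]
drawer_handle [(0.63, [373.0, 246.0, 426.0, 263.0])]
screwdriver [(0.63, [262.0, 140.0, 311.0, 169.0])]
clamp [(0.83, [322.0, 165.0, 349.0, 190.0])]
bin [(0.91, [193.0, 116.0, 249.0, 163.0])]
side hood pred bar ends [[387.0, 206.0], [357.0, 220.0]]
hood [(0.81, [304.0, 161.0, 386.0, 223.0])]
hood_bar [(0.92, [304.0, 156.0, 389.0, 223.0])]
drawer_handle []
screwdriver [(0.42, [391.0, 205.0, 406.0, 224.0])]
clamp [(0.8, [354.0, 229.0, 367.0, 258.0])]
bin [(0.54, [413.0, 171.0, 419.0, 185.0])]
```

The viewing limit is used up. To be sure the hood is seated, I press the bar gently with closed fingertips and read the force against height.

Request:
{"fn": "servo_tool", "kwargs": {
  "deltas": [
    {"dx": 5,"dy": -1,"dz": 0,"rx": 0,"ry": 0,"rz": 0,"fingers": 1},
    {"dx": 5,"dy": -1,"dz": 0,"rx": 0,"ry": 0,"rz": 0,"fingers": 1},
    {"dx": 5,"dy": -1,"dz": -10,"rx": 0,"ry": 0,"rz": 0,"fingers": 1},
    {"dx": 5,"dy": -1,"dz": -20,"rx": 0,"ry": 0,"rz": 0,"fingers": 1},
    {"dx": 5,"dy": 0,"dz": -20,"rx": 0,"ry": 0,"rz": 0,"fingers": 1},
    {"dx": 0,"dy": 0,"dz": -20,"rx": 0,"ry": 0,"rz": 0,"fingers": 1},
    {"dx": 0,"dy": 0,"dz": -8,"rx": 0,"ry": 0,"rz": 0,"fingers": 1},
    {"dx": 0,"dy": 0,"dz": 0,"rx": 0,"ry": 0,"rz": 0,"fingers": 1}
  ]
}}

```text
clock: 35.4
tcp_pos: [0.4183, -0.129, 0.1447]
orientation: [0.1, 0.779, 0.615, 0.078]
wrist_force: [0.0, 0.6, -0.0]
finger_gap: -0.0003
```

Request:
{"fn": "servo_tool", "kwargs": {
  "deltas": [
    {"dx": 0,"dy": 0,"dz": -4,"rx": 0,"ry": 0,"rz": 0,"fingers": 1},
    {"dx": 0,"dy": 0,"dz": -3,"rx": 0,"ry": 0,"rz": 0,"fingers": 1},
    {"dx": 0,"dy": 0,"dz": 0,"rx": 0,"ry": 0,"rz": 0,"fingers": 1}
  ]
}}

```text
clock: 35.7
tcp_pos: [0.4194, -0.1297, 0.1397]
orientation: [0.102, 0.778, 0.614, 0.079]
wrist_force: [-0.7, 0.4, -0.5]
finger_gap: -0.0002
```

Request:
{"fn": "servo_tool", "kwargs": {
  "deltas": [
    {"dx": 0,"dy": 0,"dz": -2,"rx": 0,"ry": 0,"rz": 0,"fingers": 1},
    {"dx": 0,"dy": 0,"dz": -2,"rx": 0,"ry": 0,"rz": 0,"fingers": 1},
    {"dx": 0,"dy": 0,"dz": 0,"rx": 0,"ry": 0,"rz": 0,"fingers": 1}
  ]
}}

```text
clock: 36.0
tcp_pos: [0.4196, -0.1298, 0.1364]
orientation: [0.102, 0.778, 0.614, 0.079]
wrist_force: [-3.7, 0.9, 8.8]
finger_gap: 0.0001
```

Request:
{"fn": "servo_tool", "kwargs": {
  "deltas": [
    {"dx": 0,"dy": 0,"dz": -2,"rx": 0,"ry": 0,"rz": 0,"fingers": 1},
    {"dx": 0,"dy": 0,"dz": -1,"rx": 0,"ry": 0,"rz": 0,"fingers": 1},
    {"dx": 0,"dy": 0,"dz": 0,"rx": 0,"ry": 0,"rz": 0,"fingers": 1}
  ]
}}

```text
clock: 36.3
tcp_pos: [0.4197, -0.1298, 0.1358]
orientation: [0.103, 0.778, 0.614, 0.079]
wrist_force: [-18.7, 7.3, 41.0]
finger_gap: 0.0002
```

Request:
{"fn": "servo_tool", "kwargs": {
  "deltas": [
    {"dx": 0,"dy": 0,"dz": 8,"rx": 0,"ry": 0,"rz": 0,"fingers": 1},
    {"dx": -8,"dy": 2,"dz": 30,"rx": 0,"ry": 0,"rz": 0,"fingers": 1},
    {"dx": -8,"dy": 2,"dz": 40,"rx": 0,"ry": 0,"rz": 0,"fingers": 1},
    {"dx": 0,"dy": 0,"dz": 40,"rx": 0,"ry": 0,"rz": 0,"fingers": 0.5},
    {"dx": 0,"dy": 0,"dz": 0,"rx": 0,"ry": 0,"rz": 0,"fingers": 0.5},
    {"dx": 0,"dy": 0,"dz": 0,"rx": 0,"ry": 0,"rz": 0,"fingers": 0.5}
  ]
}}

```text
clock: 36.9
tcp_pos: [0.4039, -0.126, 0.2517]
orientation: [0.103, 0.778, 0.614, 0.079]
wrist_force: [0.0, 0.2, 0.4]
finger_gap: 0.0215
```

Run:
```python
from h import *
b=np.array([.438,-.1355,.0605]);u=np.array([.233,.972,0])
K={c:read_camera(c) for c in("scene","side")}
for c,s in K.items():
    for n in("drawer_handle","master","hood"):
        print(c,n,[(round(d["confidence"],2),np.round(d["extent"]).tolist()) for d in cut_out(n,c)[:1]])
    print(c,"handle home ends",proj(s,[cab(-.062,-.06,.06),cab(-.062,.06,.06)]).round(1).tolist())
print(env.get_state()["wrist_force"]);job.hand_in()
```

```text
scene drawer_handle [(0.58, [373.0, 246.0, 422.0, 264.0])]
scene master []
scene hood [(0.86, [223.0, 161.0, 318.0, 242.0])]
scene handle home ends [[374.0, 248.0], [419.4, 257.1]]
side drawer_handle [(0.61, [206.0, 210.0, 261.0, 267.0])]
side master [(0.73, [202.0, 220.0, 234.0, 243.0])]
side hood [(0.75, [303.0, 159.0, 384.0, 220.0])]
side handle home ends [[261.2, 229.1], [230.1, 252.4]]
[0.8389315  0.17566172 0.45082896]
the job is handed in; nothing more can be done
```

The job is handed in at about 37 s. The drawer was pulled to its stop, the master part is in it, the drawer is pushed home, and the hood is down. Two things went less well than planned; both are below.

**Last checks**
- **Drawer:** it stopped firmly with 22–26 N of reaction at the predicted home position. The wrist, scene and side cameras agree to within about 2 mm.
- **Master part:** it lay flat at the second placing, at the same height as before with its weight off the tool. I did not see it again after closing, and the side camera's late "master" report is in front of the cabinet, where the handle is, so I discount it.
- **Hood:** closed fingertips met the bar's top at about 66 mm, against 66.5 mm expected. It gave only 0.6 mm more under the press.
- **Other things:** the screwdriver, clamp and bin stayed at their pixel positions. I did not re-check the other loose things, and I had reached the picture limit before a final look by eye.

**What went wrong**
- **First release of the part:** the gripper's linkage was resting on the drawer's front panel, so the part settled about 4–6 mm when I let go. I gripped it again nearly upright, lifted it about 14 mm, lowered it until it carried its own weight, and only then released it.
- **Drawer drift:** the drawer had moved in roughly 4–8 mm from its stop by the time I took the handle again to close it.
- **Hood press:** the last check press rose to 41 N upward (about 46 N total at the wrist), at the fingertips rather than the gripper's body. That is more than I intended, though far below the 120 N wrist limit.

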